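Pass pigment tins into the dust box through its two-door lock

TASK

Pass every pigment tin on the bench into the clear dust box through its transfer lock: slide the lock's clear top door fully back, set the tins flat on the carriage, shut the top door, turn the extraction knob on the box roof clockwise until it clicks over, lift the inner gate fully, push the carriage by its handle fully home into the box, lower the gate right down, and only then click the extraction off again. The top door and the inner gate must never be open at the same time, the gate may be open only while the extraction is on, and the red ink bottle, the cork block and the paint tube stay where they are.

Things in the scene. Friction and masses are not known exactly. Their poses are not given: they have to be found in the camera images.
- pass_box: the pass box, fixed to the bench: plywood lock left, gate frame, neck, clear dust box right. Origin: bench top under the lock chamber's centre; x away from the robot, y left, z up. In mm: chamber inside x +-60, y +-110, wall tops z 60; gate channels at x +-64, y -128, to z 122; neck to y -185, z 71; dust box y -185 to -428, x -66 to 160, roof z 210; filter on the roof at 62, -365, to z 270
- outer_door (a joint): clear top door (lid) over the lock, a sliding plate, top z = 67 mm. 0 = shut, 0.130 m = fully open (slid back, away from the robot, along the box's +x). Friction about 2.5 N; stays where it is left
- outer_door_grip (a point): grip point on the door's wooden rib: a bar 12 mm thick in x, 90 mm long in y, from z = 66 to 88 mm; this point is on its centre line 2 mm under its top. It moves with the door
- inner_gate (a joint): inner gate, a plate between lock and dust box that slides straight up. 0 = down (shut), 0.052 m = fully lifted. Friction about 4.5 N and weight 1.5 N; stays where it is left
- inner_gate_grip (a point): centre of the wooden block on the gate's stem: 34 mm in x, 18 mm in y, 22 mm high (from 13 mm under this point to 9 mm above it); take it across its x sides, since the neck and box lie close on the right. z = 110 mm with the gate down; it moves with the gate
- carriage (a joint): steel carriage (tray) in the lock. 0 = in the lock under the top door, 0.305 m = home in the dust box (moved along the box's -y, to the right). Friction about 2 N; stays where it is left
- carriage_grip (a point): grip point on the carriage's wooden handle in front of the lock: an upright block 26 mm in x, 14 mm in y, z = 33 to 73 mm; this point is on its centre, at z = 60. It stands 64 mm in front of the lock's front wall and 85 mm left of the carriage's centre, and moves with it
- carriage_floor (a point): centre of the carriage's floor, z = 13 mm; the inside is 112 mm in x by 210 mm in y with a rim 13 mm high, room for three tins in a row along y
- damper (a joint): extraction knob. 0 = off, 1.30 rad = on, turning clockwise seen from above; a spring detent pushes it back to the nearer end and must be overcome (about 0.2 N m at first, easing to nothing half way, at 0.65 rad), after which it snaps over by itself to the other end. The same on the way back
- damper_grip (a point): grip point on the extraction knob's axis on the box roof: a black bar 60 mm long, 14 mm thick, 28 mm high over a disc of 54 mm diameter; this point lies 7 mm under the bar's top and 21 mm above the disc. The knob's axis is upright; at 0 the bar lies along the box's x, at 1.30 rad it is turned by that angle clockwise
- tin_a: flat round aluminium tin with a screwed-on lid, one of up to three that stand on the bench: 65 mm in diameter over the knurled lid (upper half, 15 to 28 mm above the underside; 62 mm below that), 28 mm high, 0.06 to 0.13 kg. Origin: centre of its underside, z up. None: absent in this run
- tin_b: flat round aluminium tin with a screwed-on lid, one of up to three that stand on the bench: 65 mm in diameter over the knurled lid (upper half, 15 to 28 mm above the underside; 62 mm below that), 28 mm high, 0.06 to 0.13 kg. Origin: centre of its underside, z up. None: absent in this run
- tin_c: flat round aluminium tin with a screwed-on lid, one of up to three that stand on the bench: 65 mm in diameter over the knurled lid (upper half, 15 to 28 mm above the underside; 62 mm below that), 28 mm high, 0.06 to 0.13 kg. Origin: centre of its underside, z up. None: absent in this run
- tin_d: flat round aluminium tin with a screwed-on lid, one of up to three that stand on the bench: 65 mm in diameter over the knurled lid (upper half, 15 to 28 mm above the underside; 62 mm below that), 28 mm high, 0.06 to 0.13 kg. Origin: centre of its underside, z up. None: absent in this run
- paint_tin: open watercolour box that always stands at the same place left of the work: 96 mm in x, 205 mm in y, 21 mm high, origin at its centre on the bench; its raised lid stands along its far edge, 45 to 92 mm beyond the origin in x, and is 117 mm high
- ink_red: ink bottle, 38 mm in diameter, 60 mm high, a bystander. Origin: centre of its underside
- cork: cork block 55x95x35 mm, a bystander. Origin: centre of its underside
- tube_brown: paint tube 26x100x20 mm, a bystander. Origin: centre of its underside
Things that resemble listed ones, but are neither listed nor needed, are in the scene too. What is shaped like the tin_c but pink is not meant. What is shaped like the tin_b but black is not meant.

How it is judged:
On the way, in this order (a step that is already met when the one before it is completed fails the run):
1. the top door is slid back, the gate being down (value of joint outer_door above 0.115 m and value of joint inner_gate below 0.005 m), for 0.2 s.
2. every tin lies flat on the carriage in the lock and the top door is shut (value of joint outer_door below 0.006 m and value of joint inner_gate below 0.005 m and value of joint carriage below 0.01 m and y of tin_a in the frame of pass_box between -0.108 and 0.108 m and x of tin_a in the frame of pass_box between -0.056 and 0.056 m and z of tin_a in the frame of pass_box between 0.005 and 0.03 m and angle between each of tin_a, tin_b, tin_c, tin_d's own z axis and vertical below 0.25 rad and y of tin_b in the frame of pass_box between -0.108 and 0.108 m and x of tin_b in the frame of pass_box between -0.056 and 0.056 m and z of tin_b in the frame of pass_box between 0.005 and 0.03 m and y of tin_c in the frame of pass_box between -0.108 and 0.108 m and x of tin_c in the frame of pass_box between -0.056 and 0.056 m and z of tin_c in the frame of pass_box between 0.005 and 0.03 m and y of tin_d in the frame of pass_box between -0.108 and 0.108 m and x of tin_d in the frame of pass_box between -0.056 and 0.056 m and z of tin_d in the frame of pass_box between 0.005 and 0.03 m), for 0.2 s.
3. the extraction knob has clicked over to on (value of joint damper above 1.1 rad and value of joint outer_door below 0.006 m and value of joint inner_gate below 0.005 m), for 0.2 s.
4. the gate is lifted (value of joint inner_gate above 0.046 m and value of joint outer_door below 0.006 m and value of joint damper above 1.1 rad), for 0.2 s.
5. the carriage is home in the dust box with every tin on it (value of joint carriage above 0.29 m and value of joint outer_door below 0.006 m and value of joint damper above 1.1 rad and y of tin_a in the frame of pass_box between -0.415 and -0.185 m and x of tin_a in the frame of pass_box between -0.056 and 0.056 m and z of tin_a in the frame of pass_box between 0.005 and 0.03 m and angle between each of tin_a, tin_b, tin_c, tin_d's own z axis and vertical below 0.25 rad and y of tin_b in the frame of pass_box between -0.415 and -0.185 m and x of tin_b in the frame of pass_box between -0.056 and 0.056 m and z of tin_b in the frame of pass_box between 0.005 and 0.03 m and y of tin_c in the frame of pass_box between -0.415 and -0.185 m and x of tin_c in the frame of pass_box between -0.056 and 0.056 m and z of tin_c in the frame of pass_box between 0.005 and 0.03 m and y of tin_d in the frame of pass_box between -0.415 and -0.185 m and x of tin_d in the frame of pass_box between -0.056 and 0.056 m and z of tin_d in the frame of pass_box between 0.005 and 0.03 m), for 0.2 s.
6. the gate is down again with the extraction still on (all of step 3 and value of joint carriage above 0.29 m), for 0.2 s.
At the end, for the whole second after the job is handed in: Every tin present lies flat, lid up (within 0.25 rad), and at rest on the carriage in the dust box, the carriage is home (over 0.290 m), the gate is down (under 5 mm), the top door is shut (under 6 mm) and the extraction knob has clicked back to off (under 0.2 rad) (value of joint outer_door below 0.006 m and value of joint inner_gate below 0.005 m and value of joint damper below 0.2 rad and value of joint carriage above 0.29 m and y of tin_a in the frame of pass_box between -0.415 and -0.185 m and x of tin_a in the frame of pass_box between -0.056 and 0.056 m and z of tin_a in the frame of pass_box between 0.005 and 0.03 m and angle between each of tin_a, tin_b, tin_c, tin_d's own z axis and vertical below 0.25 rad and y of tin_b in the frame of pass_box between -0.415 and -0.185 m and x of tin_b in the frame of pass_box between -0.056 and 0.056 m and z of tin_b in the frame of pass_box between 0.005 and 0.03 m and y of tin_c in the frame of pass_box between -0.415 and -0.185 m and x of tin_c in the frame of pass_box between -0.056 and 0.056 m and z of tin_c in the frame of pass_box between 0.005 and 0.03 m and y of tin_d in the frame of pass_box between -0.415 and -0.185 m and x of tin_d in the frame of pass_box between -0.056 and 0.056 m and z of tin_d in the frame of pass_box between 0.005 and 0.03 m and linear speed of each of tin_a, tin_b, tin_c, tin_d below 0.02 m/s); the robot touches nothing.
It fails at once if the top door and the inner gate are open (over 12 mm) at the same time (value of joint each of outer_door, inner_gate above 0.012 m).
It fails at once if the gate is open (over 12 mm) while the extraction is off (value of joint inner_gate above 0.012 m and value of joint damper below 0.65 rad).
It fails at once if the ink bottle, the cork block or the paint tube is moved by more than 30 mm (distance of any of ink_red, cork, tube_brown from where it was at the start of the episode above 0.03 m).
Of tin_a, tin_b, tin_c, tin_d only 2 to 3 are there at a start; the rules pass over those that are not, and their reading is None.
At some moment in a run one of tin_a, tin_b, tin_c, tin_d may be knocked a few centimetres aside while the robot is not near it.
It also fails if it takes over 210 s, if anything falls off the work surface, if the arm or the gripper's body presses on something with over 40 N, if the wrist force passes 120 N, or if a joint passes its speed limit or range.

ROBOT

A 6-joint arm with a two-finger parallel gripper is mounted at the origin on a cart in front of the work surface, level with it; the furniture and walls round the work are solid. World frame = base frame: x ahead of the robot, y to its left, z up, the work surface at z = 0. Lengths are in m, angles in rad, forces in N, time in s.
With the tool pointing down it reaches from about 0.375 to 0.925 m from the base axis. Payload 5.7 kg.
Tool frame: the origin (TCP) lies where the fingers leave the gripper's body, on its centre line; the fingertips stand 80 mm ahead of it and the grasp point (between the pads) lies 61 mm ahead of it (grip_point_offset is the distance from the TCP to the grasp point, in m); z points along the fingers, x is the direction in which the jaws open and shut, and the axes are right-handed (so a half turn about z gives the same grasp; the last joint's range is limited). The gripper opens to 88 mm and grips with 3 to 60 N. Pads are 20 mm wide; open, the fingers measure 115 mm over their backs; the gripper's body (75 mm by 178 mm) begins 61 mm behind the grasp point.
Start: joints at [1.154, 0.359, 1.51, -0, 1.272, -0.115], TCP at [0.178, 0.573, 0.303] pointing down, gripper open.
Joint ranges: [-2.97, 2.97], [-1.01, 2.36], [0.21, 2.38], [-0.96, 4.11], [0.2, 2.71], [-2.98, 2.98]. Speed limits (rad/s): [2.39, 2.39, 3.14, 3.14, 3.14, 3.14].

INTERFACE

Orientations are given as a 3x3 rotation matrix whose columns are the frame's x, y, z axes.
In Python, from station import * gives the robot as it stands.
- The arm moves only by the tool jog_arm, never from a script. Its argument "increments" is one flat list of numbers, 4 for each row, row after row: the shift along the tool's x, y, z in cm, then the turn about the tool's z in degrees. In form: [x, y, z, yaw, x, y, z, yaw, ...]. A call has 1 to 20 rows; each row shifts and turns the pose as measured when the row begins, along the tool's axes as they then stand; what a row does not reach is not made up. A row lasts 1/10 s, in which the tool goes at most 50 mm and 8.59 degrees, less where a joint would pass 70% of its speed; a pose out of reach is approached as far as the arm can. A call is refused whole if a number of a shift passes 5 or a number of a turn 8.59, either way. A call with a gripper value outside its range is refused whole. "gripper" is the gripper's target within -1 to 1 (shut at 1, half-way at 0, fully open at -1), set as the call begins (left out, the last holds). The fingers move at their own pace and stop on an object; "squeeze" is the grip in N (left out, the last holds). Time passes only in rows, so rows that do not move let the fingers close. It gives the time, the measured TCP pose, the force and the opening at its end, in the units of the state.
- state(): the state, without advancing time (a new reading comes with each control period).
- snapshot(name): name is "scene" or "top"; returns a dict with "frame" (384x512x3 uint8, blue, green, red), "K" (3x3 intrinsics, pixels), "R" (3x3) and "t" (3): a world point X has camera coordinates R X + t. Camera axes: x right, y down, z forward; pixel columns grow to the right and rows downward; lengths in m; the calibration is good to about 2 mm. A picture is of the moment at which its call begins. There is no depth.
- hand_in(): hands the job in, once; it reports no verdict.
Trained networks look in a picture, given as the dict that the camera call returned (one of the last four; its "shot" number tells which), for a name from the list of things; names that differ only in an ending like _2 or _b are one class to them, and where a whole thing is asked for, a point or a joint stands for the part that bears it (a point fixed in the world has none). Each returns a list of dicts, best first, with "p" (0 to 1); they miss things now and then, are a little off and sometimes report something else, mostly with a low value. They report only what shows in the picture. A call takes as long as a camera call. They do not tell look-alikes from the thing itself.
- look_for(picture, target): "extent" ([left, top, width, height] in pixels, round what is visible of it).
The state is a dict: "t": time; "qpos": joint angles; "dq": joint speeds; "joint_efforts": joint torques, N m; "ee_pos": TCP position; "tool_rot": TCP orientation; "force": force on the tool from outside, world axes, zero at the start; "torque": the same for the moment, N m; "opening": opening from 0.0 (shut) to 1.0 (fully open).
Only numpy, scipy, OpenCV 4.12 (cv2) and the standard library are available. Lean on these libraries where they do the work, as an engineer would, in place of code of your own. Each camera call takes 0.05 s, during which the arm holds its last target. There are 200 camera calls.

## Working session

There is one attempt and no reset: what is moved stays moved. The work goes in short steps, Python scripts to look and compute and a tool call to move; the robot and the scene stay as the last step left them, time stands still between calls to the robot, and variables do not carry over. Pictures are saved under pics/ and viewed, about 12 in all and at most 16, crops included, and the job is handed in when it is done.

Besides the shell and the picture viewer there is one more tool, called as name(argument=value, ...), one argument or row to a line, values as JSON. jog_arm: Moves the arm, as the interface text tells. Its arguments: {"type":"object","properties":{"increments":{"type":"array","items":{"type":"number"}},"gripper":{"type":"number"},"squeeze":{"type":"number"}},"required":["increments"]}

```bash
mkdir -p pics; ls; python3 - <<'E'
from station import *
import cv2,numpy as np
s=state();print(s)
for n in("scene","top"):
    p=snapshot(n);cv2.imwrite(f"pics/{n}0.png",p["frame"]);print(n,p["shot"],p["K"].tolist() if hasattr(p["K"],'tolist') else p["K"],p["R"],p["t"])
    for k in("pass_box","tin_a","outer_door_grip","inner_gate_grip","carriage_grip","damper_grip","ink_red","cork","tube_brown","paint_tin"):
        print(k,[(d["extent"],round(d["p"],2)) for d in look_for(p,k)][:7])
E
```

```text
pics
{'t': 0.0, 'qpos': array([ 1.15391412e+00,  3.59480637e-01,  1.51142074e+00, -2.19307686e-05,
        1.27246783e+00, -1.15083816e-01]), 'dq': array([-0.0004129 , -0.00142103,  0.0006527 , -0.0002581 , -0.00024825,
        0.00054524]), 'joint_efforts': array([-1.85712328e-03, -5.15390289e+01, -2.70723850e+01,  6.73598726e-02,
        3.54135060e-02, -1.45516346e-04]), 'ee_pos': array([0.17812919, 0.57238941, 0.30182841]), 'tool_rot': array([[ 2.97231009e-01,  9.54805340e-01, -7.00181243e-04],
       [ 9.54803961e-01, -2.97231777e-01, -1.63289163e-03],
       [-1.76720976e-03, -1.83189798e-04, -9.99998422e-01]]), 'force': array([ 0.18929725, -0.61504264,  0.04026562]), 'torque': array([-0.01635923,  0.04314906, -0.0178583 ]), 'opening': 1.0004519250540163}
scene 1 [[386.78704803820034, 0.0, 254.59539202395047], [0.0, 386.78704803820034, 190.062090136178], [0.0, 0.0, 1.0]] [[-0.42679473 -0.90407515 -0.02223464]
 [-0.48735838  0.25064321 -0.83645669]
 [ 0.76179267 -0.34615907 -0.5475818 ]] [0.21301752 0.40709068 0.95053822]
pass_box [([243.6, 199.6, 20.9, 18.9], 0.7), ([234.3, 125
[... 690 characters left out ...]
, 174.1, 10.2, 14.4], 0.67), ([198.0, 168.1, 14.9, 17.2], 0.54), ([221.7, 191.2, 14.6, 13.5], 0.5), ([144.9, 199.4, 13.9, 14.0], 0.47), ([217.5, 210.1, 14.6, 17.5], 0.44)]
outer_door_grip [([253.6, 175.8, 53.1, 34.9], 0.66), ([183.2, 231.7, 20.6, 10.0], 0.57)]
inner_gate_grip [([223.9, 193.9, 12.7, 11.1], 0.65), ([307.6, 187.6, 7.0, 9.6], 0.55)]
carriage_grip [([258.1, 210.8, 2.1, 12.4], 0.59)]
damper_grip [([335.0, 187.9, 17.3, 14.0], 0.69)]
ink_red [([221.7, 194.6, 12.7, 11.5], 0.45), ([246.9, 149.1, 141.7, 72.9], 0.44)]
cork [([342.6, 230.0, 23.7, 11.9], 0.86), ([177.1, 154.8, 3.6, 12.7], 0.67)]
tube_brown [([176.6, 151.2, 5.3, 17.0], 0.73)]
paint_tin [([246.3, 145.6, 143.4, 78.4], 0.51)]
```

```bash
python3 - <<'E'
import cv2
a=cv2.imread("pics/top0.png");c=a[120:270,110:410];cv2.imwrite("pics/t1.png",cv2.resize(c,None,fx=2.66,fy=2.66,interpolation=cv2.INTER_CUBIC))
a=cv2.imread("pics/scene0.png");c=a[110:310,70:430];cv2.imwrite("pics/s1.png",cv2.resize(c,None,fx=2.2,fy=2.2,interpolation=cv2.INTER_CUBIC))
E
```

```text
(no output)
```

View pics/t1.png

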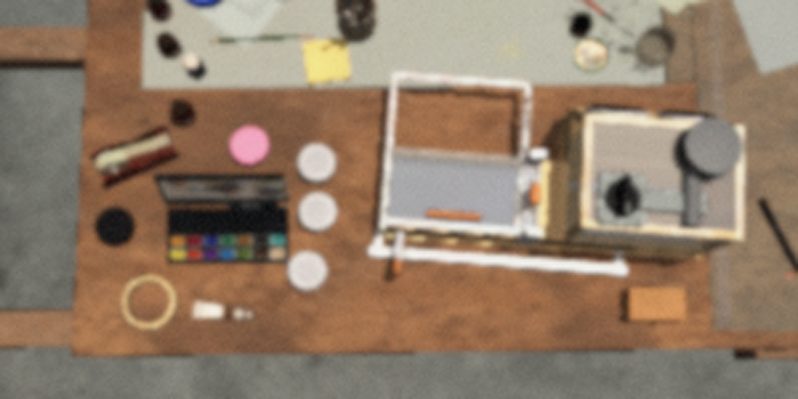

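View pics/s1.png

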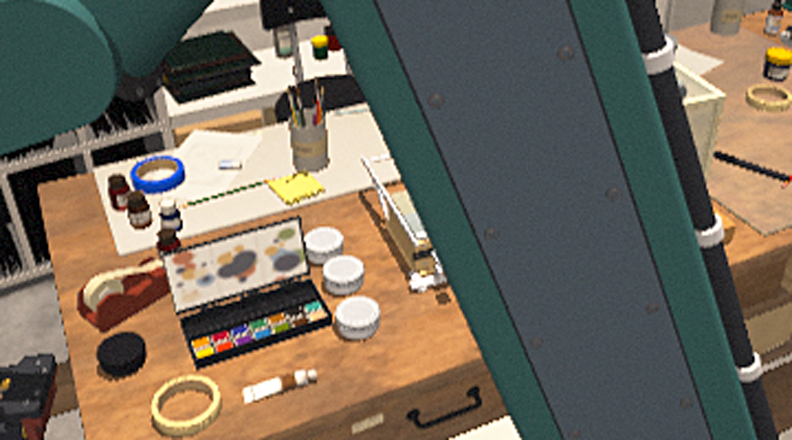

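Top crop: three white tins at crop (317,162), (317,212), (307,271), which fit the aluminium tins. The look-alikes are pink at (249,145) and black at (115,226), not meant. Cork is at (656,303), the tube at (222,311), and the box with its shut door rib at (453,215). In the scene view the arm hides the box, so I'll measure on averaged top frames.

```bash
cat > h.py <<'E'
from station import *
import cv2,numpy as np
def avg(n="top",k=6):
    P=[snapshot(n) for _ in range(k)]
    p=dict(P[-1]);p["avg"]=np.mean([q["frame"].astype(float) for q in P],0);return p
def pix(p,X):
    c=np.asarray(p["R"])@np.asarray(X,float)+np.asarray(p["t"]);u=np.asarray(p["K"])@c;return u[:2]/u[2]
def ray(p,u,z):
    R=np.asarray(p["R"]);d=R.T@np.linalg.inv(p["K"])@[u[0],u[1],1];o=-R.T@np.asarray(p["t"]);return o+d*(z-o[2])/d[2]
def tins(p,lo=150):
    a=p["avg"];m=((a.min(2)>lo)&(a.max(2)-a.min(2)<40)).astype(np.uint8)
    n,l,s,c=cv2.connectedComponentsWithStats(m,connectivity=4)
    return [(s[i,4],s[i,:4].tolist(),c[i].round(2),ray(p,c[i],.025).round(4)) for i in range(1,n) if 90<s[i,4]<400 and s[i,2]<22 and s[i,3]<22]
E
python3 - <<'E'
from h import *
p=avg(k=8)
for t in tins(p):print(t)
a=np.clip(p["avg"],0,255).astype(np.uint8)
cv2.imwrite("pics/avg.png",a)
c=cv2.resize(a[140:232,240:398],None,fx=5,fy=5,interpolation=cv2.INTER_LANCZOS4)
cv2.imwrite("pics/box1.png",c)
E
```

```text
(np.int32(127), [180, 107, 14, 12], array([186.53, 112.76]), array([0.9636, 0.2842, 0.025 ]))
(np.int32(153), [222, 174, 14, 14], array([228.63, 180.52]), array([0.6356, 0.0863, 0.025 ]))
(np.int32(154), [223, 192, 14, 14], array([229.1 , 198.83]), array([0.5512, 0.0841, 0.025 ]))
(np.int32(165), [218, 215, 15, 14], array([225.04, 221.35]), array([0.4498, 0.1021, 0.025 ]))
```

View pics/box1.png

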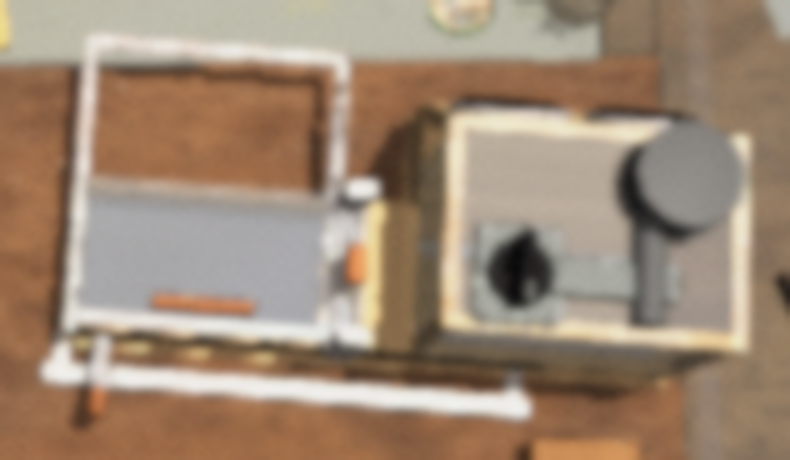

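The picture shows the rib at (203,304), the gate block at (356,264), the carriage handle at (96,403), the knob at (520,270) with its bar along the box's x, and the filter top at (690,180). I'll fit the box pose from these.

```bash
cat >> h.py <<'E'
E
python3 - <<'E'
from h import *
from scipy.optimize import least_squares
p=snapshot("top");p["avg"]=cv2.imread("pics/avg.png").astype(float)
f=lambda c:((np.array(c)+.5)/5-.5+[240,140])
# orange centroids
hsv=cv2.cvtColor(cv2.imread("pics/avg.png"),cv2.COLOR_BGR2HSV)
a=p["avg"];m=((a[:,:,2]-a[:,:,0]>105)&(a[:,:,2]>150)).astype(np.uint8)
n,l,s,c=cv2.connectedComponentsWithStats(m)
for i in range(1,n):
    if s[i,4]>8 and s[i,0]>235 and s[i,1]>140: print("orange",s[i],c[i].round(2))
pts=[((356,264),(0,-.128,.117)),((690,180),(.062,-.365,.27)),((748,348),(-.066,-.428,.21)),((748,133),(.16,-.428,.21)),((447,112),(.16,-.185,.21)),((440,330),(-.066,-.185,.21))]
def W(q,L):
    C,S=np.cos(q[2]),np.sin(q[2]);return np.array([q[0]+C*L[0]-S*L[1],q[1]+S*L[0]+C*L[1],L[2]])
r=least_squares(lambda q:np.concatenate([pix(p,W(q,L))-f(c) for c,L in pts]),[.55,-.1,0],loss='soft_l1')
q=r.x;print(q.round(4));
for c,L in pts: print(L,(pix(p,W(q,L))-f(c)).round(2))
for nm,c,z in(("rib",(203,302),.088),("handle",(96,400),.073),("gate",(356,264),.119),("knob",(520,275),.245),("corner lock rail far left",(92,42),.066),("far right",(345,58),.066)):
    w=ray(p,f(c),z);d=w[:2]-q[:2];C,S=np.cos(q[2]),np.sin(q[2])
    print(nm,w.round(4),"local",(np.array([C*d[0]+S*d[1],-S*d[0]+C*d[1]])).round(4))
E
```

```text
orange [468 143  12  11 108] [473.16 148.13]
orange [481 148  13  13 132] [487.12 153.61]
orange [310 190   4   6  19] [311.11 192.47]
orange [488 214  14  11  96] [494.43 219.28]
orange [347 229  21  11 223] [356.82 234.  ]
[ 0.5668 -0.1426 -0.0901]
(0, -0.128, 0.117) [-0.09  0.95]
(0.062, -0.365, 0.27) [ 0.39 -0.25]
(-0.066, -0.428, 0.21) [-0.94  1.91]
(0.16, -0.428, 0.21) [-0.31 -9.47]
(0.16, -0.185, 0.21) [ 0.92 -9.84]
(-0.066, -0.185, 0.21) [0.04 0.79]
rib [ 0.5328 -0.1411  0.088 ] local [-0.034  -0.0015]
handle [ 0.4503 -0.0474  0.073 ] local [-0.1246  0.0844]
gate [ 0.5591 -0.2704  0.119 ] local [ 0.0038 -0.1279]
knob [ 0.5254 -0.379   0.245 ] local [-0.02   -0.2391]
corner lock rail far left [ 0.7753 -0.0485  0.066 ] local [0.1991 0.1125]
far right [ 0.7581 -0.2765  0.066 ] local [ 0.2025 -0.1161]
```

```bash
cat >> h.py <<'E'
from scipy.optimize import least_squares
def W(q,L):
    C,S=np.cos(q[2]),np.sin(q[2]);return np.array([q[0]+C*L[0]-S*L[1],q[1]+S*L[0]+C*L[1],L[2]])
def go(target,yaw,off=.061):
    "world grasp point target, world angle of tool x (deg) -> yaw needed, deltas (cm) in tool axes after that yaw"
    s=state();R=s["tool_rot"];now=np.degrees(np.arctan2(R[1,0],R[0,0]))
    d=(now-yaw+90)%180-90
    a=np.radians(now-d);x=np.array([np.cos(a),np.sin(a),0]);y=np.array([np.sin(a),-np.cos(a),0])
    e=np.asarray(target)+[0,0,off]-s["ee_pos"]
    print("t %.1f yaw %.1f  dx %.2f dy %.2f dz %.2f"%(s["t"],d,100*e@x,100*e@y,-100*e[2]),"force",s["force"].round(1),"open",round(float(s["opening"]),3),"z",s["ee_pos"].round(4))
E
python3 - <<'E'
from h import *
p=snapshot("top")
f=lambda c:((np.array(c)+.5)/5-.5+[240,140])
pts=[((356,264),(0,-.128,.117)),((690,180),(.062,-.365,.27)),((96,400),(-.128,.085,.073)),((748,348),(-.066,-.428,.21)),((440,330),(-.066,-.185,.21))]
sc=[1,1,.5,.5,.5]
g=lambda q:np.concatenate([w*(pix(p,W(q,L))-f(c)) for (c,L),w in zip(pts,sc)]+[[.7*(pix(p,W(q,(-.034,0,.088)))[0]-f((203,302))[0])]])
q=least_squares(g,[.55,-.1,0]).x;print(q.round(4),g(q).round(2))
np.save("q.npy",q)
for nm,c,z in(("paint near right",(288,262),.021),("pn left",(168,262),.021),("lid right top",(287,180),.117),("lid right bottom",(287,203),.02),("lid left top",(157,176),.117)):
    print(nm,ray(p,((np.array(c)+.5)/2.66-.5+[110,120]),z).round(4))
go(W(q,(-.034,0,.2)),np.degrees(q[2]))
E
```

```text
[ 0.5701 -0.143  -0.094 ] [-0.05  0.32  0.48 -0.7  -0.12 -0.03 -0.49  0.75  0.01  0.08 -0.22]
paint near right [0.4648 0.134  0.021 ]
pn left [0.4672 0.335  0.021 ]
lid right top [0.5858 0.1277 0.117 ]
lid right bottom [0.5656 0.1364 0.02  ]
lid left top [0.5946 0.3363 0.117 ]
t 1.6 yaw 78.1  dx 42.32 dy 67.59 dz 4.16 force [-0.1  0.4 -0.6] open 1.0 z [0.1783 0.5728 0.3026]
```

jog_arm(
  increments=[0,0,0,8.5,0,0,0,8.5,0,0,0,8.5,0,0,0,8.5,0,0,0,8.5,0,0,0,8.5,0,0,0,8.5,0,0,0,8.5,0,0,0,8.5],
  gripper=-1,
  squeeze=15,
)

```text
t: 2.5
ee_pos: [0.1783, 0.5728, 0.3026]
tool_rot: [[0.996, -0.085, -0.0], [-0.085, -0.996, -0.0], [-0.0, 0.0, -1.0]]
force: [0.5, -0.7, 0.3]
opening: 1.003
```

jog_arm(
  increments=[2.5,4,0,0,2.5,4,0,0,2.5,4,0,0,2.5,4,0,0,2.5,4,0,0,2.5,4,0,0,2.5,4,0,0,2.5,4,0,0,2.5,4,0,0,2.5,4,0,0,2.5,4,0,0,2.5,4,0,0,2.5,4,0,0,2.5,4,0,0,2.5,4,0,0,2.5,4,0,0,1,2,0,0,0,0,0,0],
)

```text
t: 4.3
ee_pos: [0.5428, -0.1476, 0.304]
tool_rot: [[0.996, -0.088, 0.015], [-0.088, -0.996, 0.005], [0.015, -0.006, -1.0]]
force: [0.4, 0.7, -1.0]
opening: 1.001
```

```bash
python3 - <<'E'
from h import *
q=np.load("q.npy");go(W(q,(-.034,0,.09)),np.degrees(q[2]))
E
```

```text
t 4.3 yaw 0.3  dx -0.72 dy -0.72 dz 15.30 force [ 0.4  0.7 -1. ] open 1.001 z [ 0.5428 -0.1476  0.304 ]
```

jog_arm(
  increments=[-0.7,-0.7,3,0,0,0,3,0,0,0,3,0,0,0,3,0,0,0,2,0,0,0,1.0,0,0,0,0,0],
)

```text
t: 5.0
ee_pos: [0.5375, -0.1337, 0.1514]
tool_rot: [[0.996, -0.088, 0.018], [-0.088, -0.996, 0.006], [0.017, -0.008, -1.0]]
force: [-0.7, -0.4, -0.5]
opening: 1.0
```

```bash
python3 - <<'E'
from h import *
q=np.load("q.npy");go(W(q,(-.034,0,.09)),np.degrees(q[2]))
p=avg("top",4);a=np.clip(p["avg"],0,255).astype(np.uint8)
b=avg("scene",2);b=np.clip(b["avg"],0,255).astype(np.uint8)
cv2.imwrite("pics/d2.png",np.hstack([cv2.resize(a[140:240,200:300],(400,400)),cv2.resize(b[140:270,190:320],(400,400))]))
E
```

```text
t 5.0 yaw 0.3  dx -0.07 dy 0.61 dz 0.04 force [-0.7 -0.4 -0.5] open 1.0 z [ 0.5375 -0.1337  0.1514]
```

View pics/d2.png

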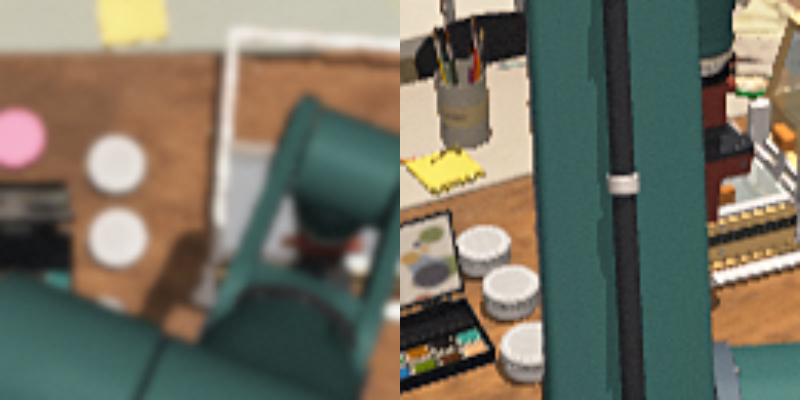

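The gripper stands over the rib and the tins are unmoved. Closing.

jog_arm(
  increments=[0,0,0,0,0,0,0,0,0,0,0,0,0,0,0,0,0,0,0,0,0,0,0,0,0,0,0,0,0,0,0,0],
  gripper=1,
  squeeze=15,
)

```text
t: 6.1
ee_pos: [0.539, -0.1358, 0.1553]
tool_rot: [[0.996, -0.089, 0.023], [-0.089, -0.996, 0.003], [0.023, -0.005, -1.0]]
force: [-2.4, -1.1, 2.3]
opening: 0.31
```

jog_arm(
  increments=[0,0,0,0,0,0,0,0,0,0,0,0,0,0,0,0,0,0,0,0,0,0,0,0],
)

```text
t: 6.7
ee_pos: [0.5378, -0.1356, 0.1551]
tool_rot: [[0.996, -0.088, 0.02], [-0.089, -0.996, 0.004], [0.02, -0.005, -1.0]]
force: [-3.1, -0.1, 1.6]
opening: 0.138
```

jog_arm(
  increments=[1.2,0,0.03,0,1.2,0,0.03,0,1.2,0,0.03,0,1.2,0,0.03,0,1.2,0,0.03,0,1.2,0,0.03,0,1.2,0,0.03,0,1.2,0,0.03,0,1.2,0,0.03,0,1.2,0,0.03,0,0.5,0,0,0],
)

```text
t: 7.8
ee_pos: [0.6572, -0.1456, 0.1533]
tool_rot: [[0.996, -0.085, -0.018], [-0.085, -0.996, 0.008], [-0.018, -0.006, -1.0]]
force: [-30.7, -1.5, 25.0]
opening: 0.162
```

```bash
python3 - <<'E'
from h import *
s=state();print(s["ee_pos"],s["force"],s["opening"])
q=np.load("q.npy");go(W(q,(-.034+.13,0,.09)),np.degrees(q[2]))
E
```

```text
[ 0.65724774 -0.14560447  0.15333741] [-30.70499977  -1.49941861  25.022905  ] 0.1618513259856651
t 7.8 yaw 0.5  dx 0.90 dy 0.56 dz 0.23 force [-30.7  -1.5  25. ] open 0.162 z [ 0.6572 -0.1456  0.1533]
```

jog_arm(
  increments=[0,0,0,0,0,0,0,0,0,0,0,0],
)

```text
t: 8.1
ee_pos: [0.6565, -0.1456, 0.1532]
tool_rot: [[0.996, -0.085, -0.024], [-0.085, -0.996, 0.008], [-0.024, -0.006, -1.0]]
force: [-6.1, -0.7, 7.1]
opening: 0.141
```

jog_arm(
  increments=[0.5,0,0,0,0.5,0,0,0,0,0,0,0],
)

```text
t: 8.4
ee_pos: [0.6581, -0.1457, 0.153]
tool_rot: [[0.995, -0.084, -0.046], [-0.083, -0.996, 0.01], [-0.047, -0.006, -0.999]]
force: [1.4, -0.9, -2.2]
opening: 0.142
```

jog_arm(
  increments=[0,0,0,0,0,0,0,0,0,0,0,0,0,0,0,0,0,0,0,0,0,0,0,0,0,0,-2,0,0,0,-4,0,0,0,-4,0,0,0,-3,0],
  gripper=-1,
)

```text
t: 9.4
ee_pos: [0.6656, -0.1458, 0.2796]
tool_rot: [[0.995, -0.084, -0.048], [-0.083, -0.996, 0.014], [-0.049, -0.01, -0.999]]
force: [0.7, 0.1, -1.2]
opening: 0.985
```

```bash
python3 - <<'E'
from h import *
s=state();print(s["ee_pos"],s["tool_rot"].round(3).tolist(),s["opening"])
q=np.load("q.npy")
p=avg("top",4);a=np.clip(p["avg"],0,255).astype(np.uint8)
b=avg("scene",2);b=np.clip(b["avg"],0,255).astype(np.uint8)
print(tins(p))
go((.6356,.0863,.12),40-0)
cv2.imwrite("pics/d3.png",np.hstack([cv2.resize(a[130:230,210:310],(400,400)),cv2.resize(b[110:240,220:350],(400,400))]))
E
```

```text
[ 0.66556122 -0.14582083  0.27955829] [[0.995, -0.084, -0.048], [-0.083, -0.996, 0.014], [-0.049, -0.01, -0.999]] 0.9851030876495785
[(np.int32(137), [179, 107, 15, 12], array([186.28, 112.6 ]), array([0.9644, 0.2854, 0.025 ])), (np.int32(161), [222, 174, 14, 14], array([228.58, 180.4 ]), array([0.6362, 0.0865, 0.025 ]))]
t 9.7 yaw -44.8  dx 12.70 dy -19.60 dz 9.48 force [-0.2 -0.1 -0.4] open 0.999 z [ 0.6643 -0.1455  0.2758]
```

View pics/d3.png

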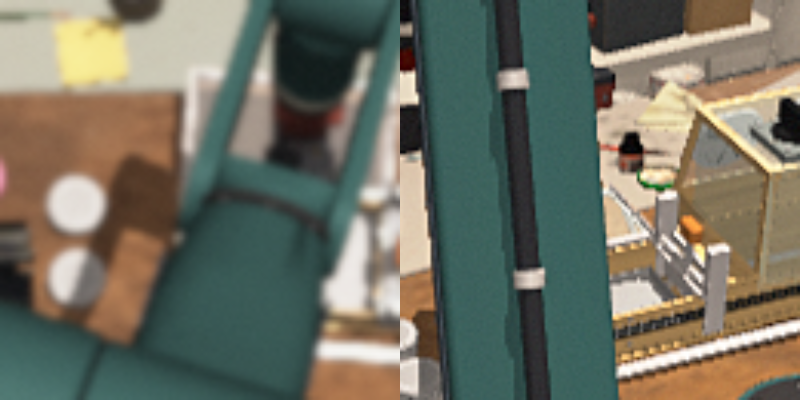

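The gripper has released; in the scene view the lock's tray is now uncovered at (640,285). I'll check the door's exact position once the arm is over the tins.

```bash
cat >> h.py <<'E'
def go(target,yaw,off=.061):
    s=state();R=s["tool_rot"];now=np.degrees(np.arctan2(R[1,0],R[0,0]))
    d=(now-yaw+90)%180-90;c,n=np.cos(np.radians(d)),np.sin(np.radians(d))
    R2=R@np.array([[c,-n,0],[n,c,0],[0,0,1]])
    g=s["ee_pos"]+off*R[:,2];e=100*R2.T@(np.asarray(target)-g)
    print("t %.1f yaw %.1f dx %.2f dy %.2f dz %.2f"%(s["t"],d,*e),"grasp",g.round(4),"tilt",R[:2,2].round(3),"F",s["force"].round(1),"open",round(float(s["opening"]),3))
E
python3 - <<'E'
from h import *
go((.636,.0863,.13),40)
E
```

```text
t 9.7 yaw -44.8 dx 13.17 dy -18.91 dz 8.96 grasp [ 0.6612 -0.1445  0.2149] tilt [-0.052  0.015] F [-0.2 -0.1 -0.4] open 0.999
```

jog_arm(
  increments=[0,0,0,-8.5,0,0,0,-8.5,0,0,0,-8.5,0,0,0,-8.5,0,0,0,-8.5,0,0,0,-2.5,0,0,0,0],
)

```text
t: 10.4
ee_pos: [0.6575, -0.1434, 0.2603]
tool_rot: [[0.75, 0.657, -0.076], [0.66, -0.751, 0.023], [-0.042, -0.068, -0.997]]
force: [0.3, -0.6, -0.1]
opening: 0.997
```

```bash
python3 - <<'E'
from h import *
go((.636,.0863,.13),40)
E
```

```text
t 10.4 yaw 1.3 dx 13.67 dy -18.10 dz 7.59 grasp [ 0.6529 -0.1419  0.1995] tilt [-0.076  0.023] F [ 0.3 -0.6 -0.1] open 0.997
```

jog_arm(
  increments=[0,0,0,0,0,0,0,0,0,0,0,0],
)

```text
t: 10.7
ee_pos: [0.6562, -0.143, 0.2571]
tool_rot: [[0.753, 0.654, -0.081], [0.657, -0.753, 0.025], [-0.045, -0.072, -0.996]]
force: [0.3, -0.3, 0.7]
opening: 1.003
```

```bash
python3 - <<'E'
from h import *
s=state();print(s["qpos"].round(4),s["dq"].round(4),s["joint_efforts"].round(2),s["ee_pos"])
go((.636,.0863,.13),40)
E
```

```text
[-0.3166  0.536   1.3327 -0.0015  1.3579 -1.0323] [-0.0006  0.0054  0.0049  0.0011 -0.0027  0.0073] [-0.000e+00 -6.193e+01 -2.648e+01  1.000e-02  5.900e-01 -1.000e-02] [ 0.65615849 -0.14295875  0.25708964]
t 10.7 yaw 1.1 dx 13.77 dy -17.95 dz 7.30 grasp [ 0.6512 -0.1414  0.1963] tilt [-0.081  0.025] F [ 0.3 -0.3  0.7] open 1.003
```

jog_arm(
  increments=[0,0,0,0,0,0,0,0,0,0,0,0,0,0,0,0,0,0,0,0],
)

```text
t: 11.2
ee_pos: [0.6563, -0.143, 0.2574]
tool_rot: [[0.753, 0.653, -0.081], [0.656, -0.754, 0.025], [-0.045, -0.072, -0.996]]
force: [0.3, 0.8, 1.2]
opening: 1.004
```

```bash
python3 - <<'E'
from h import *
s=state();print(s["qpos"].round(4),s["dq"].round(4),s["joint_efforts"].round(2),s["ee_pos"])
go((.636,.0863,.13),40)
E
```

```text
[-0.3166  0.5357  1.3325 -0.0015  1.3578 -1.0312] [-0.0003 -0.0023  0.0003 -0.0001  0.0022  0.0003] [-0.000e+00 -6.202e+01 -2.656e+01  1.000e-02  5.800e-01 -0.000e+00] [ 0.65632373 -0.14296372  0.25740396]
t 11.2 yaw 1.1 dx 13.75 dy -17.96 dz 7.33 grasp [ 0.6514 -0.1415  0.1966] tilt [-0.081  0.025] F [0.3 0.8 1.2] open 1.004
```

jog_arm(
  increments=[2.3,-3,0.7,0,2.3,-3,0.7,0,2.3,-3,0.7,0,2.3,-3,0.7,0,2.3,-3,0.7,0,2.2,-2.9,0.7,0,0,0,0,0,0,0,0,0],
)

```text
t: 12.0
ee_pos: [0.6407, 0.089, 0.2219]
tool_rot: [[0.756, 0.651, -0.075], [0.654, -0.757, 0.023], [-0.042, -0.067, -0.997]]
force: [-0.6, 0.4, 0.4]
opening: 1.004
```

```bash
python3 - <<'E'
from h import *
p=avg("top",4);a=np.clip(p["avg"],0,255).astype(np.uint8)
print(tins(p))
go((.636,.0863,.08),40)
cv2.imwrite("pics/d4.png",cv2.resize(a[140:232,190:348],None,fx=5,fy=5,interpolation=cv2.INTER_LANCZOS4))
E
```

```text
[(np.int32(134), [180, 107, 14, 12], array([186.41, 112.56]), array([0.9646, 0.2847, 0.025 ]))]
t 12.2 yaw 0.7 dx 0.16 dy 0.68 dz 8.11 grasp [0.6365 0.0886 0.1613] tilt [-0.075  0.023] F [ 0.1  0.2 -0. ] open 1.004
```

View pics/d4.png

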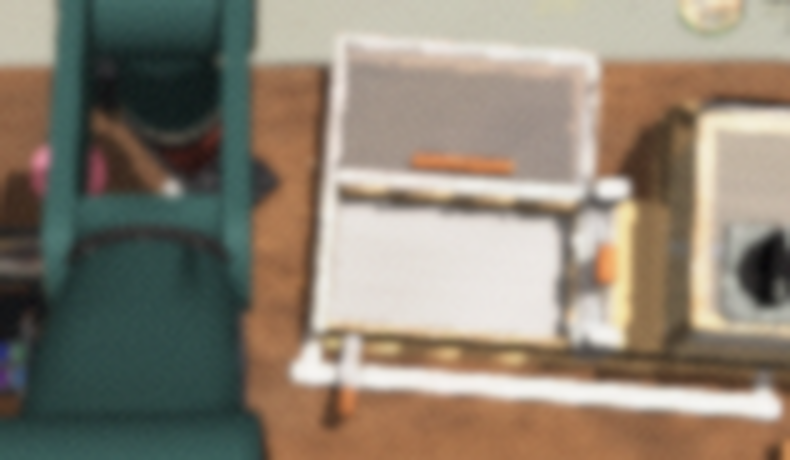

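The door is back with the rib at (463,163), and the tray lies open at about x 337–560, y 205–335. Checking these against the pose.

```bash
python3 - <<'E'
from h import *
q=np.load("q.npy");p=snapshot("top")
def loc(c,z,o=(190,140)):
    w=ray(p,(np.array(c)+.5)/5-.5+o,z);d=w[:2]-q[:2];C,S=np.cos(q[2]),np.sin(q[2]);return np.round([C*d[0]+S*d[1],-S*d[0]+C*d[1]],4)
print("rib",loc((463,163),.088),"before",loc((453,302),.088))
for c in((340,203),(560,210),(558,335),(333,325)):print("tray",loc(c,.02))
for c in((342,185),(580,197),(575,342),(322,330)):print("wall",loc(c,.062))
print("gate",loc((606,264),.119))
go((.636,.0863,.05),40)
E
```

```text
rib [ 0.0871 -0.0018] before [-0.0373 -0.0016]
tray [0.0573 0.1034]
tray [ 0.0675 -0.0973]
tray [-0.0478 -0.1022]
tray [-0.0554  0.1007]
wall [0.0645 0.1028]
wall [ 0.0712 -0.1095]
wall [-0.0595 -0.1125]
wall [-0.0671  0.1098]
gate [ 0.001  -0.1279]
t 12.2 yaw 0.7 dx 0.29 dy 0.87 dz 11.10 grasp [0.6365 0.0885 0.1613] tilt [-0.075  0.024] F [ 0.1 -0.5 -0.3] open 1.002
```

jog_arm(
  increments=[0.1,0.4,2.5,0,0.1,0.3,2.5,0,0,0,2.5,0,0,0,1.5,0,0,0,0,0,0,0,0,0],
)

```text
t: 12.85
ee_pos: [0.6441, 0.0783, 0.1318]
tool_rot: [[0.764, 0.642, -0.068], [0.645, -0.764, 0.023], [-0.037, -0.062, -0.997]]
force: [0.7, -0.4, 0.2]
opening: 0.998
```

```bash
python3 - <<'E'
from h import *
go((.636,.0863,.024),40)
E
```

```text
t 12.8 yaw 0.2 dx 0.29 dy -0.47 dz 4.73 grasp [0.64   0.0797 0.071 ] tilt [-0.068  0.023] F [ 0.7 -0.4  0.2] open 0.998
```

jog_arm(
  increments=[0.3,-0.4,1.5,0,0,0,1.5,0,0,0,1,0,0,0,0,0,0,0,0,0],
)

```text
t: 13.35
ee_pos: [0.6426, 0.084, 0.0909]
tool_rot: [[0.764, 0.642, -0.064], [0.644, -0.765, 0.023], [-0.034, -0.059, -0.998]]
force: [0.4, -0.2, 0.5]
opening: 1.005
```

```bash
python3 - <<'E'
from h import *
go((.636,.0863,.024),40)
E
```

```text
t 13.3 yaw 0.1 dx -0.13 dy -0.20 dz 0.63 grasp [0.6387 0.0855 0.0301] tilt [-0.064  0.023] F [ 0.4 -0.2  0.5] open 1.005
```

jog_arm(
  increments=[-0.1,-0.2,0.6,0,0,0,0,0,0,0,0,0,0,0,0,0,0,0,0,0,0,0,0,0,0,0,0,0],
  gripper=1,
  squeeze=20,
)

```text
t: 14.05
ee_pos: [0.6407, 0.0853, 0.0858]
tool_rot: [[0.764, 0.642, -0.062], [0.644, -0.765, 0.023], [-0.032, -0.058, -0.998]]
force: [0.2, 0.1, -0.4]
opening: 0.736
```

```bash
python3 - <<'E'
from h import *
go((.636,.0863,.15),40)
E
```

```text
t 14.1 yaw 0.1 dx -0.50 dy -0.75 dz -12.47 grasp [0.6369 0.0867 0.025 ] tilt [-0.062  0.023] F [ 0.2  0.1 -0.4] open 0.736
```

jog_arm(
  increments=[0,0,-2,0,0,0,-4,0,0,0,-4,0,0,0,-2,0,0,0,0,0,0,0,0,8.5,0,0,0,8.5,0,0,0,8.5,0,0,0,8.5,0,0,0,8.5,0,0,0,2.8,0,0,0,0,0,0,0,0],
)

```text
t: 15.35
ee_pos: [0.6428, 0.0823, 0.1981]
tool_rot: [[0.991, -0.109, -0.077], [-0.107, -0.994, 0.023], [-0.079, -0.015, -0.997]]
force: [0.5, 0.1, -1.0]
opening: 0.73
```

```bash
python3 - <<'E'
from h import *
q=np.load("q.npy")
go(W(q,(0,-.066,.12)),np.degrees(q[2]))
E
```

```text
t 15.3 yaw -0.8 dx -4.49 dy 29.84 dz 1.61 grasp [0.6381 0.0838 0.1373] tilt [-0.077  0.023] F [ 0.5  0.1 -1. ] open 0.73
```

jog_arm(
  increments=[-0.6,4,0,-0.8,-0.6,4,0,0,-0.6,4,0,0,-0.6,4,0,0,-0.6,4,0,0,-0.6,4,0,0,-0.6,3.5,0,0,0,1.5,0,0,0,0,0,0,0,0,0,0],
)

```text
t: 16.35
ee_pos: [0.5719, -0.2101, 0.191]
tool_rot: [[0.994, -0.077, -0.08], [-0.076, -0.997, 0.026], [-0.081, -0.02, -0.996]]
force: [-0.7, -0.7, -1.5]
opening: 0.737
```

```bash
python3 - <<'E'
from h import *
q=np.load("q.npy")
go(W(q,(0,-.066,.08)),np.degrees(q[2]))
p=avg("top",3);print(tins(p))
E
```

```text
t 16.4 yaw 1.0 dx 0.10 dy 0.14 dz 5.02 grasp [ 0.567  -0.2085  0.1302] tilt [-0.08   0.026] F [-0.7 -0.7 -1.5] open 0.737
[(np.int32(135), [179, 107, 15, 12], array([186.36, 112.57]), array([0.9646, 0.285 , 0.025 ]))]
```

jog_arm(
  increments=[0.1,0.2,2.5,1.0,0,0,2.3,0,0,0,0,0,0,0,0,0],
)

```text
t: 16.9
ee_pos: [0.5718, -0.205, 0.1437]
tool_rot: [[0.993, -0.086, -0.077], [-0.085, -0.996, 0.025], [-0.079, -0.018, -0.997]]
force: [0.2, -0.8, -1.2]
opening: 0.735
```

```bash
python3 - <<'E'
from h import *
q=np.load("q.npy")
go(W(q,(0,-.066,.042)),np.degrees(q[2]))
E
```

```text
t 16.9 yaw 0.5 dx 0.05 dy 0.62 dz 4.09 grasp [ 0.5671 -0.2035  0.0829] tilt [-0.077  0.025] F [ 0.2 -0.8 -1.2] open 0.735
```

jog_arm(
  increments=[0.1,0.6,1.5,0.5,0,0.1,1.5,0,0,0,0.7,0,0,0,0,0,0,0,0,0],
)

```text
t: 17.4
ee_pos: [0.5707, -0.2113, 0.1056]
tool_rot: [[0.993, -0.094, -0.074], [-0.093, -0.995, 0.023], [-0.076, -0.016, -0.997]]
force: [0.7, 0.3, -1.5]
opening: 0.735
```

```bash
python3 - <<'E'
from h import *
q=np.load("q.npy")
go(W(q,(0,-.066,.041)),np.degrees(q[2]))
E
```

```text
t 17.4 yaw 0.0 dx -0.22 dy -0.09 dz 0.39 grasp [ 0.5662 -0.2099  0.0447] tilt [-0.074  0.023] F [ 0.7  0.3 -1.5] open 0.735
```

jog_arm(
  increments=[-0.2,0,0.5,0,0,0,0,0,0,0,0,0],
)

```text
t: 17.7
ee_pos: [0.5685, -0.2113, 0.101]
tool_rot: [[0.993, -0.095, -0.073], [-0.093, -0.995, 0.023], [-0.075, -0.016, -0.997]]
force: [-0.6, -0.8, -0.7]
opening: 0.735
```

jog_arm(
  increments=[0,0,0,0,0,0,0,0,0,0,0,0,0,0,0,0],
  gripper=-0.72,
)

```text
t: 18.1
ee_pos: [0.5692, -0.2116, 0.102]
tool_rot: [[0.993, -0.095, -0.071], [-0.093, -0.995, 0.022], [-0.073, -0.015, -0.997]]
force: [0.1, -0.1, 0.2]
opening: 0.859
```

jog_arm(
  increments=[0,0,-1.5,0,0,0,-3,0,0,0,-4,0,0,0,-2,0,0,-4,0,0,0,-4,0,0,0,-4,0,0,0,-4,0,0,0,-4,0,0,0,-4,0,0,0,0,0,0],
)

```text
t: 19.2
ee_pos: [0.6023, 0.0312, 0.2166]
tool_rot: [[0.993, -0.099, -0.066], [-0.098, -0.995, 0.022], [-0.067, -0.015, -0.998]]
force: [-0.8, 0.2, 0.6]
opening: 0.861
```

```bash
python3 - <<'E'
from h import *
q=np.load("q.npy")
p=avg("top",4);a=np.clip(p["avg"],0,255).astype(np.uint8)
for t in tins(p):print(t)
go((.5512,.0841,.12),0)
cv2.imwrite("pics/d5.png",cv2.resize(a[150:242,190:348],None,fx=5,fy=5,interpolation=cv2.INTER_LANCZOS4))
E
```

```text
(np.int32(134), [180, 107, 14, 12], array([186.41, 112.56]), array([0.9646, 0.2847, 0.025 ]))
t 19.4 yaw -5.9 dx -4.46 dy -5.64 dz 3.96 grasp [0.5982 0.027  0.1555] tilt [-0.066  0.02 ] F [ 0.7 -0.9  0.3] open 0.856
```

View pics/d5.png

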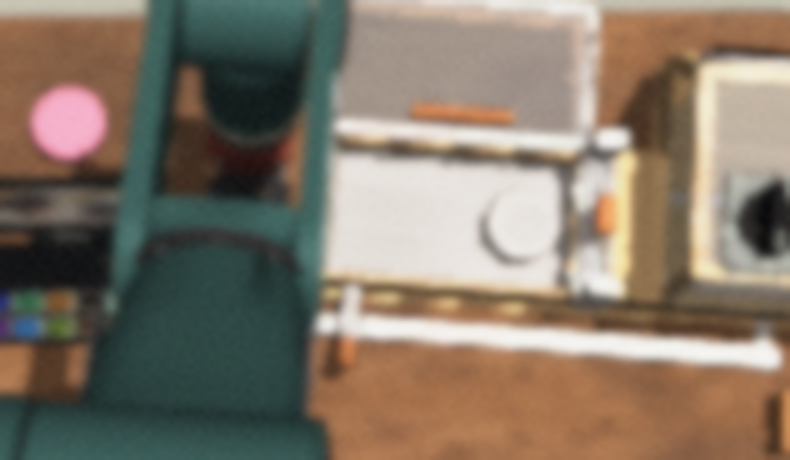

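Tin 1 lies flat on the tray's right end at (523,222). Checking the other tins in the scene camera before grasping.

```bash
python3 - <<'E'
from h import *
q=np.load("q.npy")
p=snapshot("scene")
for d in look_for(p,"tin_a"):print(np.round(d["extent"],1),round(d["p"],2),"ctr",np.round([d["extent"][0]+d["extent"][2]/2,d["extent"][1]+d["extent"][3]/2],1))
for T in((.6356,.0863,.014),(.5512,.0841,.014),(.4498,.1021,.014)):print("pred",pix(p,T).round(1))
t=snapshot("top");w=ray(t,(np.array((523,222))+.5)/5-.5+[190,150],.04);d=w[:2]-q[:2];print("tin1 local",np.cos(q[2])*d[0]+np.sin(q[2])*d[1],-np.sin(q[2])*d[0]+np.cos(q[2])*d[1])
E
```

```text
[113.6 256.7  23.4  19.5] 0.58 ctr [125.3 266.4]
[289.2 197.7  18.4  12.4] 0.51 ctr [298.4 203.9]
pred [216.8 219.8]
pred [226.  232.9]
pred [232.5 252.5]
tin1 local 0.0033835492137156095 -0.06520713930898958
```

jog_arm(
  increments=[0,4,-1,0,0,4,-1,0,0,4,-1,0,0,4,0,0,0,4,0,0,0,4,0,0,0,0,0,0,0,0,0,0],
  gripper=-1,
)

```text
t: 20.35
ee_pos: [0.5755, -0.2313, 0.2439]
tool_rot: [[0.991, -0.115, -0.065], [-0.114, -0.993, 0.019], [-0.067, -0.012, -0.998]]
force: [-0.1, 0.7, -0.3]
opening: 1.0
```

```bash
python3 - <<'E'
from h import *
p=avg("top",4);a=np.clip(p["avg"],0,255).astype(np.uint8)
for lo in(110,130,150):print(lo,tins(p,lo))
s=avg("scene",2)
for d in look_for(s,"tin_a"):print(np.round(d["extent"],1),round(d["p"],2))
b=np.clip(s["avg"],0,255).astype(np.uint8)
cv2.imwrite("pics/d6.png",np.hstack([cv2.resize(a[150:250,190:290],(400,400)),cv2.resize(b[170:300,180:310],(400,400))]))
E
```

```text
110 [(np.int32(114), [252, 31, 16, 19], array([259.99,  39.32]), array([ 1.3422, -0.0667,  0.025 ])), (np.int32(128), [207, 53, 16, 13], array([214.96,  58.07]), array([1.2433, 0.1529, 0.025 ])), (np.int32(157), [179, 106, 15, 13], array([186.17, 112.17]), array([0.9666, 0.2859, 0.025 ])), (np.int32(175), [222, 192, 15, 15], array([228.91, 199.16]), array([0.5497, 0.085 , 0.025 ])), (np.int32(127), [250, 206, 20, 13], array([259.31, 213.22]), array([ 0.4844, -0.0509,  0.025 ])), (np.int32(121), [237, 268, 20, 10], array([245.14, 273.66]), array([0.2211, 0.0144, 0.025 ]))]
130 [(np.int32(149), [179, 106, 15, 13], array([186.24, 112.43]), array([0.9653, 0.2855, 0.025 ])), (np.int32(171), [222, 192, 15, 15], array([228.97, 199.03]), array([0.5503, 0.0847, 0.025 ])), (np.int32(107), [251, 207, 19, 11], array([260.32, 213.51]), array([ 0.483 , -0.0554,  0.025 ])), (np.int32(93), [171, 256, 10, 19], array([175.92, 263.38]), array([0.2689, 0.3152, 0.025 ]))]
150 [(np.int32(136), [179, 107, 15, 12], array([186.32, 112.61]), array([0.9644, 0.2851, 0.025 ])), (np.int32(166), [222, 192, 15, 15], array([229.02, 198.87]), array([0.551 , 0.0845, 0.025 ]))]
[224.5 243.2  10.6  20.3] 0.75
[341.  139.5  13.4  17.6] 0.71
[142.7 215.    8.3   9.7] 0.64
[111.5 258.2  27.2  23.5] 0.56
[214.5 228.   18.2  15.9] 0.53
[291.9 197.7  18.   12.6] 0.53
```

View pics/d6.png

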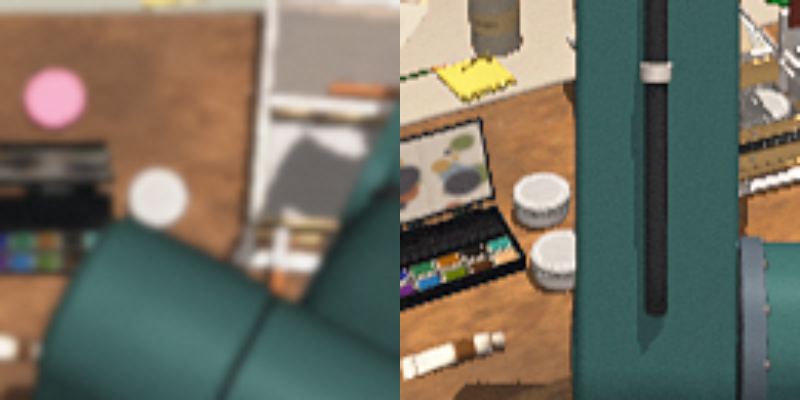

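T2 (top view) is unmoved at (0.551, 0.0845), and T3's visible edge in the scene view matches its old place. Going to T2.

```bash
python3 - <<'E'
from h import *
go((.551,.0843,.14),-6)
E
```

```text
t 20.7 yaw -0.3 dx -5.09 dy -30.73 dz 5.03 grasp [ 0.5724 -0.2275  0.1832] tilt [-0.065  0.019] F [-0.1  0.5  0.3] open 1.002
```

jog_arm(
  increments=[-0.9,-4,0.4,0,-0.9,-4,0.4,0,-0.9,-4,0.4,0,-0.9,-4,0.4,0,-0.9,-4,0.4,0,-0.9,-4,0.4,0,-0.8,-4,0.4,0,0,-3,0.4,0,0,0,0,0,0,0,0,0],
)

```text
t: 21.7
ee_pos: [0.5452, 0.1044, 0.2195]
tool_rot: [[0.993, -0.101, -0.06], [-0.1, -0.995, 0.016], [-0.061, -0.01, -0.998]]
force: [0.5, -0.7, 0.8]
opening: 0.999
```

```bash
python3 - <<'E'
from h import *
go((.551,.0843,.08),-6)
E
```

```text
t 21.7 yaw 0.3 dx 1.64 dy 2.07 dz 7.75 grasp [0.5416 0.1054 0.1586] tilt [-0.06   0.016] F [ 0.5 -0.7  0.8] open 0.999
```

jog_arm(
  increments=[1.4,1.7,1,0,0,0,2,0,0,0,2,0,0,0,2,0,0,0,0,0,0,0,0,0],
)

```text
t: 22.3
ee_pos: [0.5556, 0.0816, 0.1489]
tool_rot: [[0.993, -0.102, -0.055], [-0.101, -0.995, 0.014], [-0.056, -0.009, -0.998]]
force: [0.0, 0.2, 0.3]
opening: 0.998
```

```bash
python3 - <<'E'
from h import *
go((.551,.0843,.024),-6)
E
```

```text
t 22.3 yaw 0.2 dx 0.22 dy -0.12 dz 6.40 grasp [0.5523 0.0824 0.088 ] tilt [-0.055  0.014] F [0.  0.2 0.3] open 0.998
```

jog_arm(
  increments=[0.2,-0.1,2,0,0,0,2,0,0,0,1.2,0,0,0,0,0,0,0,0,0],
)

```text
t: 22.8
ee_pos: [0.5592, 0.0811, 0.101]
tool_rot: [[0.994, -0.104, -0.046], [-0.103, -0.995, 0.014], [-0.047, -0.009, -0.999]]
force: [-1.1, -0.5, -0.3]
opening: 1.0
```

```bash
python3 - <<'E'
from h import *
go((.551,.0843,.025),-6)
E
```

```text
t 22.8 yaw 0.1 dx -0.49 dy -0.17 dz 1.53 grasp [0.5564 0.0819 0.04  ] tilt [-0.046  0.014] F [-1.1 -0.5 -0.3] open 1.0
```

jog_arm(
  increments=[-0.4,-0.2,1.4,0,0,0,0,0,0,0,0,0],
)

```text
t: 23.1
ee_pos: [0.5571, 0.0835, 0.0902]
tool_rot: [[0.994, -0.104, -0.041], [-0.103, -0.995, 0.014], [-0.042, -0.01, -0.999]]
force: [0.9, -0.3, -0.1]
opening: 0.996
```

jog_arm(
  increments=[0,0,0,0,0,0,0,0,0,0,0,0,0,0,0,0,0,0,0,0,0,0,0,0],
  gripper=1,
)

```text
t: 23.7
ee_pos: [0.5585, 0.0834, 0.0926]
tool_rot: [[0.994, -0.104, -0.038], [-0.103, -0.995, 0.014], [-0.039, -0.01, -0.999]]
force: [-0.1, 0.2, -1.8]
opening: 0.736
```

jog_arm(
  increments=[0,0,-2,0,0,0,-4,0,0,0,-4,0,0,0,-2,0,0,0,0,0,0,0,0,0],
)

```text
t: 24.3
ee_pos: [0.562, 0.0815, 0.2144]
tool_rot: [[0.994, -0.104, -0.042], [-0.103, -0.995, 0.014], [-0.044, -0.01, -0.999]]
force: [-0.7, 0.0, -1.7]
opening: 0.737
```

```bash
python3 - <<'E'
from h import *
q=np.load("q.npy")
go(W(q,(0,.003,.13)),np.degrees(q[2]))
E
```

```text
t 24.3 yaw -0.5 dx 3.28 dy 22.05 dz 1.98 grasp [0.5594 0.0823 0.1534] tilt [-0.042  0.014] F [-0.7  0.  -1.7] open 0.737
```

jog_arm(
  increments=[0.5,4,0.2,-0.5,0.5,4,0.2,0,0.5,4,0.2,0,0.5,4,0.2,0,0.5,3,0.2,0,0.4,2,0,0,0,0,0,0,0,0,0,0],
)

```text
t: 25.1
ee_pos: [0.564, -0.1347, 0.1857]
tool_rot: [[0.994, -0.092, -0.061], [-0.091, -0.996, 0.02], [-0.063, -0.015, -0.998]]
force: [-0.6, 1.3, -0.3]
opening: 0.737
```

```bash
python3 - <<'E'
from h import *
q=np.load("q.npy")
go(W(q,(0,.003,.09)),np.degrees(q[2]))
E
```

```text
t 25.1 yaw 0.1 dx 1.28 dy 0.60 dz 3.40 grasp [ 0.5603 -0.1335  0.1248] tilt [-0.061  0.02 ] F [-0.6  1.3 -0.3] open 0.737
```

jog_arm(
  increments=[1.2,0.6,1.5,0,0,0,1.7,0,0,0,0,0,0,0,0,0],
)

```text
t: 25.5
ee_pos: [0.5717, -0.1363, 0.1496]
tool_rot: [[0.994, -0.089, -0.066], [-0.088, -0.996, 0.024], [-0.068, -0.018, -0.998]]
force: [0.8, -0.7, -1.3]
opening: 0.738
```

```bash
python3 - <<'E'
from h import *
q=np.load("q.npy")
go(W(q,(0,.003,.046)),np.degrees(q[2]))
E
```

```text
t 25.5 yaw 0.3 dx 0.60 dy 0.56 dz 4.23 grasp [ 0.5677 -0.1348  0.0887] tilt [-0.066  0.024] F [ 0.8 -0.7 -1.3] open 0.738
```

jog_arm(
  increments=[0.4,0.5,1.5,0.3,0,0.1,1.5,0,0,0,0.8,0,0,0,0,0,0,0,0,0],
)

```text
t: 26.0
ee_pos: [0.5739, -0.1406, 0.1101]
tool_rot: [[0.994, -0.093, -0.064], [-0.092, -0.996, 0.023], [-0.066, -0.017, -0.998]]
force: [0.7, -1.1, -1.3]
opening: 0.73
```

```bash
python3 - <<'E'
from h import *
q=np.load("q.npy")
go(W(q,(0,.003,.045)),np.degrees(q[2]))
E
```

```text
t 26.0 yaw 0.1 dx 0.07 dy 0.08 dz 0.42 grasp [ 0.57   -0.1392  0.0492] tilt [-0.064  0.023] F [ 0.7 -1.1 -1.3] open 0.73
```

jog_arm(
  increments=[0.1,0.1,0.5,0,0,0,0,0,0,0,0,0],
)

```text
t: 26.3
ee_pos: [0.5755, -0.142, 0.106]
tool_rot: [[0.994, -0.093, -0.061], [-0.092, -0.996, 0.022], [-0.063, -0.016, -0.998]]
force: [0.1, -0.2, -0.5]
opening: 0.737
```

jog_arm(
  increments=[0,0,0,0,0,0,0,0,0,0,0,0,0,0,0,0],
  gripper=-0.72,
)

```text
t: 26.7
ee_pos: [0.5763, -0.1424, 0.1069]
tool_rot: [[0.994, -0.093, -0.059], [-0.092, -0.996, 0.021], [-0.061, -0.015, -0.998]]
force: [0.2, -0.4, 1.0]
opening: 0.86
```

jog_arm(
  increments=[0,0,-1.5,0,0,0,-3,0,0,0,-4,0,0,0,-3,0,0,4,0,0,0,4,0,0,0,0,0,0,0,0,0,0],
)

```text
t: 27.5
ee_pos: [0.5759, -0.226, 0.2255]
tool_rot: [[0.994, -0.091, -0.059], [-0.09, -0.996, 0.02], [-0.061, -0.015, -0.998]]
force: [-0.4, -0.4, -0.7]
opening: 0.861
```

```bash
python3 - <<'E'
from h import *
go((.4498,.1021,.14),0)
p=avg("top",4);a=np.clip(p["avg"],0,255).astype(np.uint8)
s=avg("scene",2)
b=np.clip(s["avg"],0,255).astype(np.uint8)
cv2.imwrite("pics/d7.png",np.hstack([cv2.resize(a[150:250,190:290],(400,400)),cv2.resize(b[170:300,180:310],(400,400))]))
E
```

```text
t 27.5 yaw -5.2 dx -12.08 dy -32.61 dz 3.84 grasp [ 0.5723 -0.2247  0.1646] tilt [-0.059  0.02 ] F [-0.4 -0.4 -0.7] open 0.861
```

View pics/d7.png

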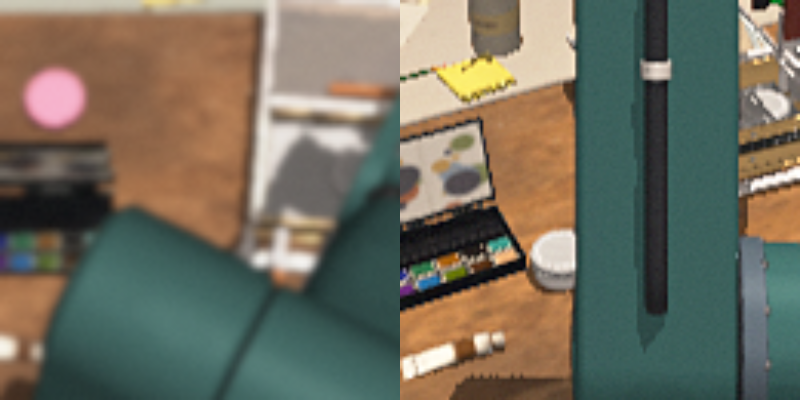

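```bash
python3 - <<'E'
from h import *
go((.4498,.1021,.14),-5)
E
```

```text
t 27.8 yaw -0.0 dx -14.87 dy -31.30 dz 3.81 grasp [ 0.5724 -0.2234  0.1642] tilt [-0.06  0.02] F [ 0.8 -0.2  0.2] open 0.86
```

jog_arm(
  increments=[-1.7,-3.7,0.3,0,-1.7,-3.7,0.3,0,-1.7,-3.7,0.3,0,-1.7,-3.7,0.3,0,-1.7,-3.7,0.3,0,-1.7,-3.7,0.3,0,-1.7,-3.7,0.3,0,-1.4,-3.7,0.3,0,0,0,0,0,0,0,0,0],
  gripper=-1,
)

```text
t: 28.8
ee_pos: [0.4629, 0.0972, 0.2119]
tool_rot: [[0.995, -0.082, -0.059], [-0.081, -0.997, 0.019], [-0.06, -0.015, -0.998]]
force: [0.3, -0.6, 0.3]
opening: 0.997
```

```bash
python3 - <<'E'
from h import *
go((.4498,.1021,.09),-5)
E
```

```text
t 28.8 yaw 0.4 dx -0.61 dy -0.20 dz 6.15 grasp [0.4593 0.0983 0.151 ] tilt [-0.059  0.019] F [ 0.3 -0.6  0.3] open 0.997
```

jog_arm(
  increments=[-0.6,-0.2,2,0,0,0,2.5,0,0,0,2,0,0,0,0,0,0,0,0,0],
)

```text
t: 29.3
ee_pos: [0.4569, 0.0983, 0.1471]
tool_rot: [[0.995, -0.083, -0.053], [-0.082, -0.996, 0.019], [-0.055, -0.014, -0.998]]
force: [-0.1, 0.0, 0.3]
opening: 1.004
```

```bash
python3 - <<'E'
from h import *
go((.4498,.1021,.024),-5)
E
```

```text
t 29.3 yaw 0.3 dx -0.06 dy -0.15 dz 6.23 grasp [0.4536 0.0994 0.0862] tilt [-0.053  0.019] F [-0.1  0.   0.3] open 1.004
```

jog_arm(
  increments=[-0.1,-0.2,2,0,-0.1,0,2,0,-0.1,0,1.2,0,0,0,0,0,0,0,0,0],
)

```text
t: 29.8
ee_pos: [0.4575, 0.0994, 0.0989]
tool_rot: [[0.995, -0.086, -0.043], [-0.085, -0.996, 0.019], [-0.044, -0.015, -0.999]]
force: [0.3, 0.8, 0.5]
opening: 1.001
```

```bash
python3 - <<'E'
from h import *
go((.4498,.1021,.025),-5)
E
```

```text
t 29.8 yaw 0.1 dx -0.47 dy -0.09 dz 1.32 grasp [0.4549 0.1005 0.038 ] tilt [-0.043  0.019] F [0.3 0.8 0.5] open 1.001
```

jog_arm(
  increments=[-0.5,-0.1,1.3,0,0,0,0,0,0,0,0,0],
)

```text
t: 30.1
ee_pos: [0.4554, 0.1007, 0.0892]
tool_rot: [[0.996, -0.086, -0.036], [-0.086, -0.996, 0.019], [-0.038, -0.016, -0.999]]
force: [-0.7, 0.3, 0.5]
opening: 1.003
```

jog_arm(
  increments=[0,0,0,0,0,0,0,0,0,0,0,0,0,0,0,0,0,0,0,0,0,0,0,0],
  gripper=1,
)

```text
t: 30.7
ee_pos: [0.4573, 0.1006, 0.0915]
tool_rot: [[0.996, -0.086, -0.032], [-0.086, -0.996, 0.019], [-0.034, -0.016, -0.999]]
force: [-0.3, 0.7, -1.5]
opening: 0.733
```

jog_arm(
  increments=[0,0,-2,0,0,0,-4,0,0,0,-4,0,0,0,-2,0,0,0,0,0,0,0,0,0],
)

```text
t: 31.3
ee_pos: [0.46, 0.0981, 0.2139]
tool_rot: [[0.996, -0.086, -0.037], [-0.086, -0.996, 0.019], [-0.038, -0.016, -0.999]]
force: [-0.3, 0.1, 0.1]
opening: 0.734
```

```bash
python3 - <<'E'
from h import *
q=np.load("q.npy")
go(W(q,(0,.070,.14)),np.degrees(q[2]))
E
```

```text
t 31.3 yaw 0.5 dx 13.49 dy 16.07 dz 0.53 grasp [0.4578 0.0993 0.1529] tilt [-0.037  0.019] F [-0.3  0.1  0.1] open 0.734
```

jog_arm(
  increments=[2.6,3.2,0,0.5,2.6,3.2,0,0,2.6,3.2,0,0,2.6,3.2,0,0,2.3,2.5,0,0,0,0,0,0,0,0,0,0],
)

```text
t: 32.0
ee_pos: [0.5693, -0.0703, 0.192]
tool_rot: [[0.994, -0.093, -0.056], [-0.092, -0.995, 0.023], [-0.058, -0.018, -0.998]]
force: [-1.2, 0.5, 1.1]
opening: 0.733
```

```bash
python3 - <<'E'
from h import *
q=np.load("q.npy")
go(W(q,(0,.070,.09)),np.degrees(q[2]))
E
```

```text
t 32.0 yaw 0.1 dx 1.34 dy 0.41 dz 4.03 grasp [ 0.5659 -0.0689  0.1311] tilt [-0.056  0.023] F [-1.2  0.5  1.1] open 0.733
```

jog_arm(
  increments=[1.2,0.4,1.5,0,0.2,0.1,1.7,0,0,0,0.8,0,0,0,0,0,0,0,0,0],
)

```text
t: 32.5
ee_pos: [0.575, -0.0709, 0.1456]
tool_rot: [[0.994, -0.09, -0.066], [-0.089, -0.996, 0.026], [-0.068, -0.02, -0.997]]
force: [0.3, -0.1, -1.3]
opening: 0.734
```

```bash
python3 - <<'E'
from h import *
q=np.load("q.npy")
go(W(q,(0,.070,.046)),np.degrees(q[2]))
E
```

```text
t 32.5 yaw 0.3 dx 0.86 dy 0.42 dz 3.82 grasp [ 0.571  -0.0693  0.0848] tilt [-0.066  0.026] F [ 0.3 -0.1 -1.3] open 0.734
```

jog_arm(
  increments=[0.7,0.4,1.3,0.3,0.2,0.1,1.4,0,0,0,0.7,0,0,0,0,0,0,0,0,0],
)

```text
t: 33.0
ee_pos: [0.5821, -0.0756, 0.109]
tool_rot: [[0.993, -0.095, -0.064], [-0.094, -0.995, 0.026], [-0.067, -0.02, -0.998]]
force: [-0.5, 0.9, -1.2]
opening: 0.735
```

```bash
python3 - <<'E'
from h import *
q=np.load("q.npy")
go(W(q,(0,.070,.0445)),np.degrees(q[2]))
E
```

```text
t 33.0 yaw -0.0 dx -0.13 dy -0.05 dz 0.38 grasp [ 0.5781 -0.0741  0.0482] tilt [-0.064  0.026] F [-0.5  0.9 -1.2] open 0.735
```

jog_arm(
  increments=[-0.1,0,0.5,0,0,0,0,0,0,0,0,0],
)

```text
t: 33.3
ee_pos: [0.5815, -0.0757, 0.1047]
tool_rot: [[0.993, -0.095, -0.062], [-0.094, -0.995, 0.025], [-0.064, -0.019, -0.998]]
force: [-0.7, -0.6, -1.0]
opening: 0.735
```

jog_arm(
  increments=[0,0,0,0,0,0,0,0,0,0,0,0,0,0,0,0],
  gripper=-0.72,
)

```text
t: 33.7
ee_pos: [0.5815, -0.0757, 0.1051]
tool_rot: [[0.994, -0.095, -0.061], [-0.094, -0.995, 0.025], [-0.064, -0.019, -0.998]]
force: [-0.1, 0.0, 0.2]
opening: 0.859
```

jog_arm(
  increments=[0,0,-1.5,0,0,0,-3,0,0,0,-4,0,0,0,-3,0,0.5,-4,0,0,0.5,-4,0,0,0.5,-4,0,0,0.5,-4,0,0,0,0,0,0,0,0,0,0],
)

```text
t: 34.7
ee_pos: [0.6258, 0.0829, 0.2272]
tool_rot: [[0.993, -0.098, -0.06], [-0.097, -0.995, 0.026], [-0.062, -0.02, -0.998]]
force: [-0.1, 0.1, 0.6]
opening: 0.859
```

```bash
python3 - <<'E'
from h import *
q=np.load("q.npy")
go(W(q,(.087,0,.17)),np.degrees(q[2]))
p=avg("top",4);a=np.clip(p["avg"],0,255).astype(np.uint8)
cv2.imwrite("pics/d8.png",cv2.resize(a[150:242,190:348],None,fx=5,fy=5,interpolation=cv2.INTER_LANCZOS4))
E
```

```text
t 34.7 yaw -0.2 dx 5.61 dy 23.12 dz -1.18 grasp [0.6222 0.0845 0.1664] tilt [-0.06   0.026] F [-0.1  0.1  0.6] open 0.859
```

View pics/d8.png

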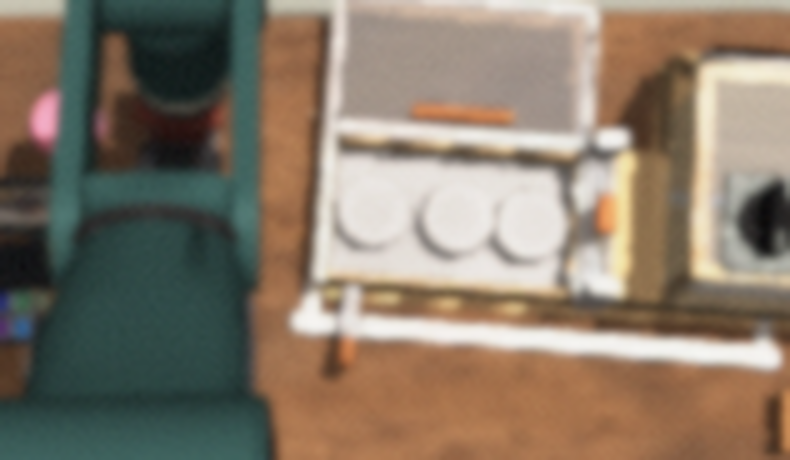

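Three tins are on the tray at about (373,208), (455,217), (530,225), but the middle and right ones look close. Enlarging.

```bash
python3 - <<'E'
from h import *
q=np.load("q.npy")
p=avg("top",10)
a=p["avg"]
c=cv2.resize(np.clip((a[178:212,254:308]-90)*1.5,0,255).astype(np.uint8),None,fx=12,fy=12,interpolation=cv2.INTER_CUBIC)
for y in(.07,.003,-.066):
    for k in range(0,360,10):
        u=pix(p,W(q,(.0325*np.cos(np.radians(k)),y+.0325*np.sin(np.radians(k)),.041)))
        v=(u+.5-[254,178])*12-.5;cv2.circle(c,tuple(int(i) for i in v),2,(0,0,255),-1)
cv2.imwrite("pics/d9.png",c);print(c.shape)
E
```

```text
(408, 648, 3)
```

View pics/d9.png

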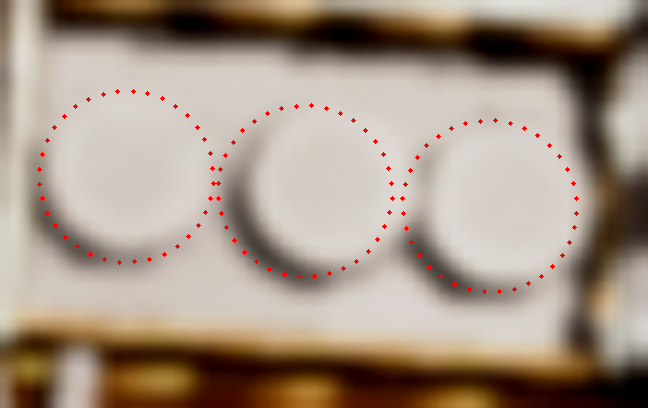

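All three tins sit inside the rim with equal shadows, so they're flat, just shifted about 5 mm right. Closing the door.

jog_arm(
  increments=[0.9,3.8,-0.2,0,0.9,3.8,-0.2,0,0.9,3.8,-0.2,0,0.9,3.8,-0.2,0,0.9,3.8,-0.2,0,0.9,3,0,0,0,0,0,0,0,0,0,0],
  gripper=-1,
)

```text
t: 36.2
ee_pos: [0.66, -0.1491, 0.2293]
tool_rot: [[0.994, -0.097, -0.058], [-0.096, -0.995, 0.027], [-0.06, -0.021, -0.998]]
force: [-0.2, -0.4, -0.3]
opening: 1.003
```

```bash
python3 - <<'E'
from h import *
q=np.load("q.npy")
go(W(q,(.087,0,.12)),np.degrees(q[2]))
E
```

```text
t 36.2 yaw -0.1 dx 0.35 dy 0.47 dz 4.83 grasp [ 0.6564 -0.1474  0.1685] tilt [-0.058  0.027] F [-0.2 -0.4 -0.3] open 1.003
```

jog_arm(
  increments=[0.3,0.4,2.5,0,0.1,0.1,2.5,0,0,0,1.5,0,0,0,0,0,0,0,0,0],
)

```text
t: 36.7
ee_pos: [0.6599, -0.1468, 0.1638]
tool_rot: [[0.994, -0.093, -0.057], [-0.091, -0.995, 0.028], [-0.059, -0.023, -0.998]]
force: [-0.3, -0.5, 0.2]
opening: 1.002
```

```bash
python3 - <<'E'
from h import *
q=np.load("q.npy")
go(W(q,(.087,0,.092)),np.degrees(q[2]))
E
```

```text
t 36.7 yaw 0.1 dx 0.15 dy 0.62 dz 1.07 grasp [ 0.6564 -0.1451  0.1029] tilt [-0.057  0.028] F [-0.3 -0.5  0.2] open 1.002
```

jog_arm(
  increments=[0.1,0.4,1.1,0,0,0,0,0,0,0,0,0],
)

```text
t: 37.0
ee_pos: [0.661, -0.1496, 0.1541]
tool_rot: [[0.994, -0.091, -0.054], [-0.089, -0.996, 0.027], [-0.056, -0.022, -0.998]]
force: [0.1, -0.5, 0.5]
opening: 1.001
```

jog_arm(
  increments=[0,0,0,0,0,0,0,0,0,0,0,0,0,0,0,0,0,0,0,0,0,0,0,0,0,0,0,0,0,0,0,0,0,0,0,0,0,0,0,0,0,0,0,0,0,0,0,0,0,0,0,0,0,0,0,0],
  gripper=1,
)

```text
t: 38.4
ee_pos: [0.6587, -0.1499, 0.1557]
tool_rot: [[0.994, -0.091, -0.058], [-0.089, -0.996, 0.027], [-0.061, -0.022, -0.998]]
force: [-1.6, -0.4, 0.3]
opening: 0.138
```

jog_arm(
  increments=[-1.2,0,0.07,0,-1.2,0,0.07,0,-1.2,0,0.07,0,-1.2,0,0.07,0,-1.2,0,0.07,0,-1.2,0,0.07,0,-1.2,0,0.07,0,-1.2,0,0.07,0,-1.2,0,0.07,0,-0.8,0,0.05,0,0,0,0,0],
)

```text
t: 39.5
ee_pos: [0.5391, -0.1392, 0.1558]
tool_rot: [[0.995, -0.091, -0.046], [-0.09, -0.996, 0.024], [-0.048, -0.02, -0.999]]
force: [1.6, -0.8, -3.0]
opening: 0.133
```

```bash
python3 - <<'E'
from h import *
q=np.load("q.npy")
go(W(q,(-.037,0,.094)),np.degrees(q[2]))
E
```

```text
t 39.5 yaw 0.2 dx -0.28 dy 0.21 dz 0.09 grasp [ 0.5363 -0.1377  0.0948] tilt [-0.046  0.024] F [ 1.6 -0.8 -3. ] open 0.133
```

jog_arm(
  increments=[-0.5,0,0.03,0,-0.5,0,0.03,0,-0.3,0,0,0],
)

```text
t: 39.8
ee_pos: [0.5278, -0.1383, 0.1559]
tool_rot: [[0.995, -0.092, -0.04], [-0.091, -0.996, 0.024], [-0.042, -0.02, -0.999]]
force: [11.8, 1.6, -13.8]
opening: 0.14
```

```bash
python3 - <<'E'
from h import *
q=np.load("q.npy")
go(W(q,(-.037,0,.094)),np.degrees(q[2]))
E
```

```text
t 39.8 yaw 0.1 dx 0.81 dy 0.19 dz 0.06 grasp [ 0.5254 -0.1368  0.0949] tilt [-0.04   0.024] F [ 11.8   1.6 -13.8] open 0.14
```

jog_arm(
  increments=[-0.3,0,0,0,-0.3,0,0,0,-0.3,0,0,0],
)

```text
t: 40.1
ee_pos: [0.5266, -0.1382, 0.156]
tool_rot: [[0.995, -0.094, -0.023], [-0.093, -0.995, 0.022], [-0.025, -0.02, -0.999]]
force: [9.9, 0.4, -10.9]
opening: 0.136
```

```bash
python3 - <<'E'
from h import *
q=np.load("q.npy")
go(W(q,(-.037,0,.094)),np.degrees(q[2]))
E
```

```text
t 40.1 yaw 0.0 dx 0.83 dy 0.19 dz 0.08 grasp [ 0.5252 -0.1369  0.095 ] tilt [-0.023  0.022] F [  9.9   0.4 -10.9] open 0.136
```

Door shut against its stop (12 N, 130 mm travelled). Release, lift, and locate the knob in both cameras.

jog_arm(
  increments=[0,0,0,0,0,0,0,0,0,0,0,0,0,0,0,0,0,0,0,0,0,0,0,0,0,0,-2,0,0,0,-4,0,0,0,-4,0,0,-2,-4,0,0,-3,-4,0,0,0,0,0,0,0,0,0],
  gripper=-1,
)

```text
t: 41.4
ee_pos: [0.5328, -0.0909, 0.3424]
tool_rot: [[0.995, -0.095, -0.033], [-0.094, -0.995, 0.026], [-0.035, -0.023, -0.999]]
force: [-1.1, 0.5, 0.2]
opening: 1.0
```

```bash
python3 - <<'E'
from h import *
q=np.load("q.npy")
P={n:avg(n,4) for n in("top","scene")}
for n,p in P.items():
    for k in("damper_grip","inner_gate_grip","carriage_grip"):print(n,k,[(d["extent"],round(d["p"],2)) for d in look_for(p,k)][:3])
    print("pred knob",pix(p,W(q,(-.02,-.239,.245))).round(1),"filter",pix(p,W(q,(.062,-.365,.27))).round(1),"gate",pix(p,W(q,(0,-.128,.119))).round(1),"rib",pix(p,W(q,(-.037,0,.088))).round(1))
    cv2.imwrite(f"pics/{n}k.png",np.clip(p["avg"],0,255).astype(np.uint8))
a=cv2.imread("pics/topk.png");b=cv2.imread("pics/scenek.png")
u=lambda i:cv2.resize(i,(400,560),interpolation=cv2.INTER_CUBIC)
cv2.imwrite("pics/d10.png",np.hstack([u(a[155:225,300:350]),u(b[100:240,300:400])]))
go(W(q,(-.02,-.239,.3)),np.degrees(q[2]))
E
```

```text
Traceback (most recent call last):
ValueError: only the last four pictures can be asked about
```

```bash
python3 - <<'E'
from h import *
q=np.load("q.npy")
P={n:avg(n,2) for n in("top","scene")}
for n,p in P.items():
    for k in("damper_grip","inner_gate_grip","carriage_grip"):print(n,k,[(d["extent"],round(d["p"],2)) for d in look_for(p,k)][:3])
    print("pred knob",pix(p,W(q,(-.02,-.239,.245))).round(1),"filter",pix(p,W(q,(.062,-.365,.27))).round(1),"gate",pix(p,W(q,(0,-.128,.119))).round(1),"rib",pix(p,W(q,(-.037,0,.088))).round(1))
    cv2.imwrite(f"pics/{n}k.png",np.clip(p["avg"],0,255).astype(np.uint8))
a=cv2.imread("pics/topk.png");b=cv2.imread("pics/scenek.png")
u=lambda i:cv2.resize(i,(400,560),interpolation=cv2.INTER_CUBIC)
cv2.imwrite("pics/d10.png",np.hstack([u(a[155:225,300:350]),u(b[100:240,300:400])]))
go(W(q,(-.02,-.239,.3)),np.degrees(q[2]))
E
```

```text
top damper_grip [([338.1, 187.1, 12.7, 13.5], 0.43), ([247.7, 146.3, 140.9, 75.7], 0.27)]
top inner_gate_grip [([311.2, 186.3, 2.6, 10.7], 0.56)]
top carriage_grip [([336.7, 185.9, 16.5, 15.8], 0.61), ([252.6, 148.2, 137.8, 72.7], 0.23)]
pred knob [343.6 194. ] filter [378.1 174.9] gate [310.8 192.6] rib [279.8 199.9]
scene damper_grip [([338.0, 140.9, 17.4, 18.1], 0.65)]
scene inner_gate_grip [([312.2, 179.5, 7.3, 16.8], 0.53), ([342.7, 141.5, 14.5, 12.8], 0.47)]
scene carriage_grip []
pred knob [347.7 147.1] filter [366.5 125.8] gate [314.3 181.2] rib [285.8 201.1]
t 42.3 yaw -0.1 dx 2.35 dy 28.80 dz -2.66 grasp [ 0.5307 -0.0895  0.2809] tilt [-0.034  0.027] F [ 0.1  0.3 -0.6] open 0.999
```

View pics/d10.png

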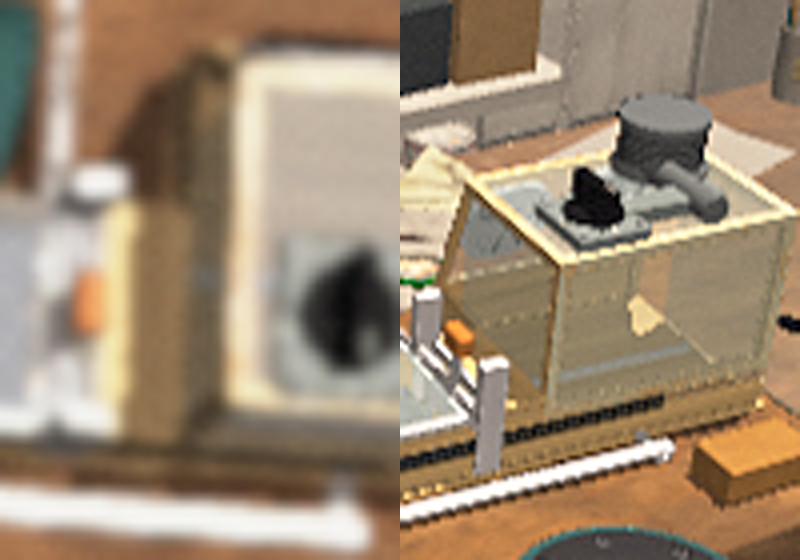

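```bash
python3 - <<'E'
from h import *
q0=np.load("q.npy")
T=snapshot("top");S=snapshot("scene")
ft=lambda c:((np.array(c)+.5)/8-.5+[300,155]); fs=lambda c:((np.array(c)-[400,0]+.5)/4-.5+[300,100]); f5=lambda c:((np.array(c)+.5)/5-.5+[240,140])
obs=[(T,ft((90,302)),(0,-.128,.119)),(S,fs((459,328)),(0,-.128,.119)),(T,f5((690,180)),(.062,-.365,.27)),(S,fs((663,117)),(.062,-.365,.27)),(S,fs((560,264)),(-.066,-.185,.21)),(T,f5((440,328)),(-.066,-.185,.21)),(T,f5((748,348)),(-.066,-.428,.21)),(S,fs((798,214)),(-.066,-.428,.21))]
def g(v):
    q=v[:3];r=[pix(p,W(q,L))-u for p,u,L in obs]
    r+=[pix(T,W(q,v[3:6]))-ft((352,303)),pix(S,W(q,v[3:6]))-fs((594,190))]
    return np.concatenate(r)
o=least_squares(g,list(q0)+[-.02,-.239,.245],loss='soft_l1');print(o.x.round(4));print(g(o.x).reshape(-1,2).round(1).tolist())
print("world knob",W(o.x[:3],o.x[3:6]).round(4),"old-q knob",W(q0,(-.02,-.239,.245)).round(4),"gate",W(o.x[:3],(0,-.128,.11)),W(q0,(0,-.128,.11)))
np.save("q2.npy",o.x)
E
```

```text
[ 0.5684 -0.1417 -0.0858 -0.0146 -0.2428  0.2416]
[[-0.3, 0.5], [-0.3, -0.3], [0.1, -1.0], [0.5, -3.1], [0.2, -0.9], [-0.1, 0.6], [-1.1, 1.1], [0.1, -1.2], [0.6, 0.4], [-0.6, -0.0]]
world knob [ 0.5331 -0.3824  0.2416] old-q knob [ 0.5277 -0.3791  0.245 ] gate [ 0.55746064 -0.26925506  0.11      ] [ 0.55805656 -0.27041886  0.11      ]
```

jog_arm(
  increments=[0,4,-0.5,0,0,4,-0.5,0,0,4,-0.5,0,0,4,-0.5,0,0,4,-0.5,0,0,4,0,0,0,0,0,0,0,0,0,-8.5,0,0,0,-8.5,0,0,0,-8.5,0,0,0,-8.5,0,0,0,-8.5,0,0,0,-8.5,0,0,0,-8.5,0,0,0,-8.5,0,0,0,-8.5,0,0,0,-8.5,0,0,0,-5,0,0,0,0],
)

```text
t: 44.3
ee_pos: [0.5111, -0.3292, 0.361]
tool_rot: [[0.064, 0.997, -0.034], [0.998, -0.062, 0.033], [0.031, -0.036, -0.999]]
force: [0.2, 0.6, 0.5]
opening: 0.999
```

```bash
python3 - <<'E'
from h import *
go((.5325,-.382,.28),85)
E
```

```text
t 44.3 yaw 1.4 dx -5.32 dy 2.88 dz 1.74 grasp [ 0.509  -0.3272  0.3001] tilt [-0.034  0.033] F [0.2 0.6 0.5] open 0.999
```

jog_arm(
  increments=[-2.6,1.4,0,1.4,-2.6,1.4,1,0,0,0,0,0,0,0,0,0],
)

```text
t: 44.7
ee_pos: [0.5358, -0.3806, 0.3486]
tool_rot: [[0.096, 0.995, -0.034], [0.995, -0.095, 0.035], [0.031, -0.037, -0.999]]
force: [0.0, 0.0, -0.1]
opening: 1.002
```

```bash
python3 - <<'E'
from h import *
go((.5325,-.382,.238),85)
E
```

```text
t 44.7 yaw -0.5 dx -0.52 dy 0.10 dz 4.95 grasp [ 0.5337 -0.3785  0.2876] tilt [-0.034  0.035] F [ 0.   0.  -0.1] open 1.002
```

jog_arm(
  increments=[-0.5,0.1,1.5,-0.5,0,0,1.5,0,0,0,1,0,0,0,0,0,0,0,0,0],
)

```text
t: 45.2
ee_pos: [0.5337, -0.3811, 0.3058]
tool_rot: [[0.087, 0.996, -0.035], [0.996, -0.086, 0.036], [0.033, -0.038, -0.999]]
force: [-0.9, 0.1, -0.2]
opening: 1.001
```

```bash
python3 - <<'E'
from h import *
go((.5325,-.382,.238),85)
E
```

```text
t 45.2 yaw -0.0 dx -0.33 dy 0.14 dz 0.67 grasp [ 0.5316 -0.3788  0.2449] tilt [-0.035  0.036] F [-0.9  0.1 -0.2] open 1.001
```

jog_arm(
  increments=[-0.3,0.1,0.7,0,0,0,0,0,0,0,0,0],
)

```text
t: 45.5
ee_pos: [0.5346, -0.3841, 0.2993]
tool_rot: [[0.087, 0.996, -0.034], [0.996, -0.086, 0.035], [0.032, -0.037, -0.999]]
force: [-0.2, -0.1, 0.0]
opening: 1.0
```

jog_arm(
  increments=[0,0,0,0,0,0,0,0,0,0,0,0,0,0,0,0,0,0,0,0,0,0,0,0,0,0,0,0,0,0,0,0,0,0,0,0,0,0,0,0,0,0,0,0,0,0,0,0,0,0,0,0,0,0,0,0],
  gripper=1,
  squeeze=30,
)

```text
t: 46.9
ee_pos: [0.5348, -0.3848, 0.2998]
tool_rot: [[0.087, 0.996, -0.033], [0.996, -0.086, 0.034], [0.031, -0.036, -0.999]]
force: [0.7, -0.9, -1.7]
opening: 0.814
```

jog_arm(
  increments=[0,0,0,0,0,0,0,0,0,0,0,0],
)

```text
t: 47.2
ee_pos: [0.5348, -0.3848, 0.2999]
tool_rot: [[0.087, 0.996, -0.033], [0.996, -0.086, 0.034], [0.031, -0.036, -0.999]]
force: [0.2, -1.8, -0.0]
opening: 0.807
```

jog_arm(
  increments=[0,0,0,0,0,0,0,0,0,0,0,0,0,0,0,0,0,0,-1.2,0,0,0,0,0],
  gripper=-1,
)

```text
t: 47.8
ee_pos: [0.5355, -0.385, 0.3133]
tool_rot: [[0.087, 0.996, -0.032], [0.996, -0.086, 0.034], [0.031, -0.035, -0.999]]
force: [0.5, 0.4, -0.5]
opening: 0.999
```

jog_arm(
  increments=[0,0,0,0,0,0,0,0,0,0,0,0,0,0,0,0,0,0,0,0,0,0,0,0,0,0,0,0,0,0,0,0,0,0,0,0,0,0,0,0,0,0,0,0,0,0,0,0,0,0,0,0,0,0,0,0],
  gripper=1,
)

```text
t: 49.2
ee_pos: [0.5354, -0.3846, 0.3134]
tool_rot: [[0.086, 0.996, -0.033], [0.996, -0.085, 0.034], [0.031, -0.035, -0.999]]
force: [-0.1, 0.3, -1.1]
opening: 0.159
```

Opening 14 mm: on the bar. Turning clockwise.

jog_arm(
  increments=[0,0,0,6,0,0,0,6,0,0,0,6,0,0,0,6,0,0,0,6,0,0,0,6,0,0,0,6,0,0,0,6,0,0,0,6,0,0,0,6,0,0,0,6,0,0,0,6],
)

```text
t: 50.4
ee_pos: [0.532, -0.3885, 0.3133]
tool_rot: [[0.984, 0.173, -0.037], [0.174, -0.984, 0.03], [-0.031, -0.036, -0.999]]
force: [-3.1, 0.2, -2.0]
opening: 0.16
```

```bash
python3 - <<'E'
from h import *
print(state()["torque"].round(2));go((.5325,-.382,.252),85-74.5)
E
```

```text
[ 0.13 -0.34  0.12]
t 50.4 yaw -0.5 dx 0.36 dy -0.41 dz 0.04 grasp [ 0.5298 -0.3867  0.2524] tilt [-0.037  0.03 ] F [-3.1  0.2 -2. ] open 0.16
```

jog_arm(
  increments=[0,0,0,3,0,0,0,0],
)

```text
t: 50.6
ee_pos: [0.5319, -0.3888, 0.3133]
tool_rot: [[0.992, 0.118, -0.036], [0.119, -0.992, 0.031], [-0.033, -0.035, -0.999]]
force: [-1.8, -1.1, 0.1]
opening: 0.164
```

jog_arm(
  increments=[0,0,0,0,0,0,0,0,0,0,0,0,0,0,0,0,0,0,0,0,0,0,0,0,0,0,-2,0,0,0,-4,0,0,-4,0,0,0,-4,0,0,0,-4,0,0,0,-4,0,0,0,-4,0,0,0,0,0,0,0,0,0,0],
  gripper=-1,
)

```text
t: 52.1
ee_pos: [0.5093, -0.1869, 0.3828]
tool_rot: [[0.992, 0.12, -0.034], [0.121, -0.992, 0.03], [-0.03, -0.034, -0.999]]
force: [-0.0, -0.4, 0.1]
opening: 0.998
```

```bash
python3 - <<'E'
from h import *
v=np.load("q2.npy")
P={n:avg(n,3) for n in("top","scene")}
a,b=[np.clip(P[n]["avg"],0,255).astype(np.uint8) for n in("top","scene")]
u=lambda i:cv2.resize(i,(400,560),interpolation=cv2.INTER_CUBIC)
cv2.imwrite("pics/d11.png",np.hstack([u(a[155:225,310:360]),u(b[100:240,300:400])]))
go(W(v[:3],(0,-.128,.17)),np.degrees(v[2]))
E
```

```text
t 52.4 yaw 11.7 dx 6.27 dy 8.22 dz 14.67 grasp [ 0.5072 -0.1866  0.3212] tilt [-0.035  0.031] F [-1.   0.4  0.6] open 1.003
```

View pics/d11.png

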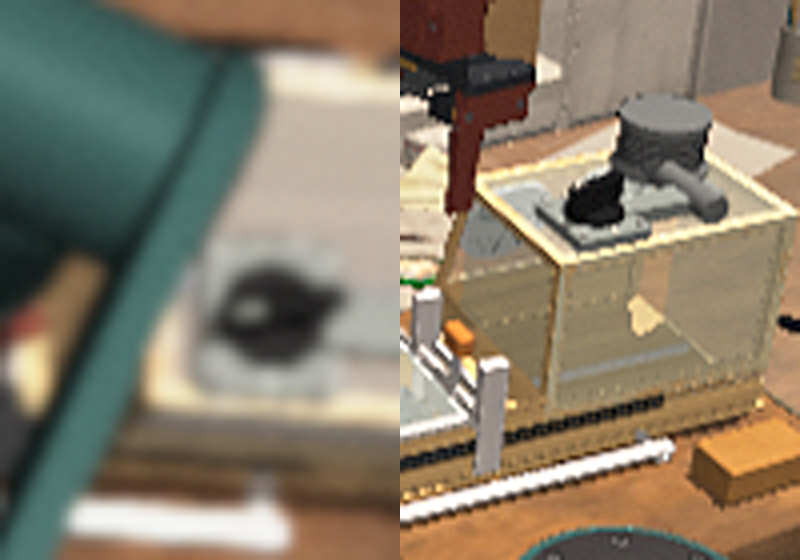

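Knob bar now lies along the box's y: extraction on. Next the gate block, with the fingers partly opened to clear the channels.

jog_arm(
  increments=[2,2,1,6,2,2,2,5.7,1.5,2.5,3,0,0,0,3,0,0,0,0,0,0,0,0,0],
  gripper=-0.4,
)

```text
t: 53.0
ee_pos: [0.5644, -0.2571, 0.2859]
tool_rot: [[0.994, -0.101, -0.032], [-0.1, -0.995, 0.029], [-0.035, -0.026, -0.999]]
force: [0.1, 0.2, 0.7]
opening: 0.699
```

```bash
python3 - <<'E'
from h import *
v=np.load("q2.npy");go(W(v[:3],(0,-.127,.17)),np.degrees(v[2]))
E
```

```text
t 53.0 yaw -0.8 dx -0.19 dy 1.48 dz 5.47 grasp [ 0.5624 -0.2553  0.225 ] tilt [-0.032  0.029] F [0.1 0.2 0.7] open 0.699
```

jog_arm(
  increments=[-0.2,1.3,2,-0.8,0,0,2.5,0,0,0,2,0,0,0,0,0,0,0,0,0],
)

```text
t: 53.5
ee_pos: [0.5624, -0.2707, 0.2285]
tool_rot: [[0.996, -0.086, -0.021], [-0.085, -0.996, 0.023], [-0.023, -0.021, -1.0]]
force: [-0.8, -0.5, 0.8]
opening: 0.704
```

```bash
python3 - <<'E'
from h import *
v=np.load("q2.npy");go(W(v[:3],(0,-.127,.112)),np.degrees(v[2]))
E
```

```text
t 53.5 yaw 0.0 dx -0.23 dy 0.04 dz 5.56 grasp [ 0.5611 -0.2693  0.1675] tilt [-0.021  0.023] F [-0.8 -0.5  0.8] open 0.704
```

jog_arm(
  increments=[-0.2,0,2,0,0,0,2,0,0,0,1,0,0,0,0,0,0,0,0,0],
)

```text
t: 54.0
ee_pos: [0.5644, -0.2718, 0.1875]
tool_rot: [[0.996, -0.085, -0.008], [-0.084, -0.996, 0.015], [-0.01, -0.014, -1.0]]
force: [0.2, -0.8, 0.2]
opening: 0.703
```

```bash
python3 - <<'E'
from h import *
v=np.load("q2.npy");go(W(v[:3],(0,-.127,.114)),np.degrees(v[2]))
E
```

```text
t 54.0 yaw 0.1 dx -0.64 dy -0.19 dz 1.26 grasp [ 0.5638 -0.2709  0.1265] tilt [-0.008  0.015] F [ 0.2 -0.8  0.2] open 0.703
```

Tilt has come back to nearly vertical. Last centimetre, then grip.

jog_arm(
  increments=[-0.6,-0.2,1.3,0,0,0,0,0,0,0,0,0],
)

```text
t: 54.3
ee_pos: [0.5607, -0.2703, 0.1785]
tool_rot: [[0.996, -0.084, -0.003], [-0.084, -0.996, 0.012], [-0.004, -0.011, -1.0]]
force: [-0.1, -0.3, -0.2]
opening: 0.699
```

jog_arm(
  increments=[0,0,0,0,0,0,0,0,0,0,0,0,0,0,0,0,0,0,0,0,0,0,0,0,0,0,0,0],
  gripper=1,
)

```text
t: 55.0
ee_pos: [0.5589, -0.2708, 0.1807]
tool_rot: [[0.996, -0.084, -0.007], [-0.084, -0.996, 0.011], [-0.008, -0.01, -1.0]]
force: [-1.5, 0.2, -0.6]
opening: 0.387
```

jog_arm(
  increments=[0,0,-0.9,0,0,0,-0.9,0,0,0,-0.9,0,0,0,-0.9,0,0,0,-0.9,0,0,0,-0.5,0,0,0,-0.3,0,0,0,0,0],
)

```text
t: 55.8
ee_pos: [0.559, -0.2709, 0.2328]
tool_rot: [[0.996, -0.084, -0.01], [-0.084, -0.996, 0.013], [-0.011, -0.012, -1.0]]
force: [-0.2, -0.9, 3.5]
opening: 0.382
```

jog_arm(
  increments=[0,0,-0.3,0,0,0,-0.3,0],
)

```text
t: 56.0
ee_pos: [0.5591, -0.2708, 0.2332]
tool_rot: [[0.996, -0.085, -0.011], [-0.085, -0.996, 0.015], [-0.012, -0.014, -1.0]]
force: [9.1, -5.2, -34.1]
opening: 0.382
```

Gate at its top stop (52 mm, −34 N). Release and go to the carriage handle.

jog_arm(
  increments=[0,0,0,0,0,0,0,0,0,0,0,0,0,0,0,0],
  gripper=-0.4,
)

```text
t: 56.4
ee_pos: [0.5596, -0.2712, 0.2361]
tool_rot: [[0.996, -0.084, -0.01], [-0.084, -0.996, 0.014], [-0.011, -0.013, -1.0]]
force: [-0.4, 0.1, -0.6]
opening: 0.685
```

jog_arm(
  increments=[0,0,-2,0,0,0,-3,0,0,0,-2,0,-2,-3.3,0,0,-2,-3.3,0,0,-2,-3.3,0,0,-2,-3.3,0,0,-2,-3.3,0,0,-2,-3.3,0,0,0,0,0,0,0,0,0,0],
)

```text
t: 57.5
ee_pos: [0.4548, -0.0595, 0.3218]
tool_rot: [[0.996, -0.085, 0.007], [-0.085, -0.996, 0.006], [0.006, -0.007, -1.0]]
force: [0.3, -1.4, 0.1]
opening: 0.7
```

jog_arm(
  increments=[0,0,0,-8.5,0,0,0,-8.5,0,0,0,-8.5,0,0,0,-8.5,0,0,0,-8.5,0,0,0,-8.5,0,0,0,-8.5,0,0,0,-8.5,0,0,0,-8.5,0,0,0,-8.5,0,0,0,-5,0,0,0,0,0,0,0,0],
)

```text
t: 58.8
ee_pos: [0.4661, -0.0744, 0.3283]
tool_rot: [[0.065, 0.998, 0.022], [0.998, -0.065, -0.003], [-0.001, 0.022, -1.0]]
force: [0.7, 0.5, -0.5]
opening: 0.699
```

```bash
python3 - <<'E'
from h import *
v=np.load("q2.npy");print(W(v[:3],(-.132,.085,.06)));go((.4515,-.0475,.12),90+np.degrees(v[2]))
T=avg("top",3);S=avg("scene",2)
a=np.clip(T["avg"],0,255).astype(np.uint8);b=np.clip(S["avg"],0,255).astype(np.uint8)
u=lambda i:cv2.resize(i,(400,400),interpolation=cv2.INTER_CUBIC)
cv2.imwrite("pics/d12.png",np.hstack([u(a[160:240,240:320]),u(b[130:250,250:370])]))
E
```

```text
[ 0.44419343 -0.04572981  0.06      ]
t 58.8 yaw 1.2 dx 2.57 dy -2.14 dz 14.69 grasp [ 0.4674 -0.0746  0.2673] tilt [ 0.022 -0.003] F [ 0.7  0.5 -0.5] open 0.699
```

View pics/d12.png

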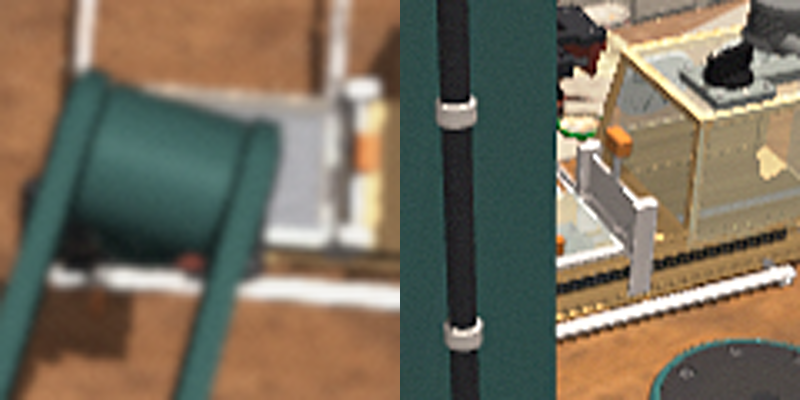

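Gate stays up with its block raised at (617,140), knob still on. Lowering onto the handle.

jog_arm(
  increments=[1.3,-1,3,1.2,1.3,-1,4,0,0,0,4,0,0,0,2,0,0,0,0,0,0,0,0,0],
)

```text
t: 59.65
ee_pos: [0.4523, -0.0461, 0.1962]
tool_rot: [[0.087, 0.996, 0.027], [0.996, -0.087, -0.004], [-0.002, 0.028, -1.0]]
force: [-0.5, -0.4, -0.2]
opening: 0.697
```

```bash
python3 - <<'E'
from h import *
v=np.load("q2.npy");go((.449,-.047,.062),90+np.degrees(v[2]))
E
```

```text
t 59.6 yaw -0.1 dx -0.09 dy -0.69 dz 7.31 grasp [ 0.454  -0.0463  0.1352] tilt [ 0.027 -0.004] F [-0.5 -0.4 -0.2] open 0.697
```

jog_arm(
  increments=[-0.1,-0.6,2.5,0,0,0,2.5,0,0,0,1.3,0,0,0,0,0,0,0,0,0],
)

```text
t: 60.15
ee_pos: [0.4546, -0.0488, 0.1384]
tool_rot: [[0.088, 0.995, 0.041], [0.996, -0.088, -0.008], [-0.004, 0.042, -0.999]]
force: [0.5, -0.5, 0.5]
opening: 0.7
```

```bash
python3 - <<'E'
from h import *
v=np.load("q2.npy");go((.449,-.047,.062),90+np.degrees(v[2]))
E
```

```text
t 60.1 yaw -0.2 dx 0.16 dy -0.89 dz 1.51 grasp [ 0.4571 -0.0493  0.0774] tilt [ 0.041 -0.008] F [ 0.5 -0.5  0.5] open 0.7
```

jog_arm(
  increments=[0.2,-0.7,1.5,0,0,0,0,0,0,0,0,0],
)

```text
t: 60.45
ee_pos: [0.452, -0.0473, 0.1271]
tool_rot: [[0.089, 0.995, 0.049], [0.996, -0.088, -0.01], [-0.006, 0.05, -0.999]]
force: [1.0, 0.1, 0.1]
opening: 0.698
```

jog_arm(
  increments=[0,0,0,0,0,0,0,0,0,0,0,0,0,0,0,0,0,0,0,0,0,0,0,0,0,0,0,0,0,0,0,0,0,0,0,0,0,0,0,0],
  gripper=1,
)

```text
t: 61.45
ee_pos: [0.4544, -0.0478, 0.13]
tool_rot: [[0.089, 0.995, 0.055], [0.996, -0.089, -0.011], [-0.006, 0.055, -0.998]]
force: [0.1, -0.8, 0.8]
opening: 0.157
```

```bash
python3 - <<'E'
from h import *
v=np.load("q2.npy");go((.449,-.047,.062),90+np.degrees(v[2]))
E
```

```text
t 61.5 yaw -0.2 dx 0.08 dy -0.92 dz 0.66 grasp [ 0.4577 -0.0485  0.0691] tilt [ 0.055 -0.011] F [ 0.1 -0.8  0.8] open 0.157
```

jog_arm(
  increments=[-0.6,0,0,0,-1,0,0,0,-1.3,0,0,0,-1.3,0,0,0,-1.3,0,0,0,-1.3,0,0,0,-1.3,0,0,0,-1.3,0,0,0,-1,0,0,0,-0.5,0,0,0],
)

```text
t: 62.45
ee_pos: [0.444, -0.1641, 0.13]
tool_rot: [[0.091, 0.994, 0.056], [0.996, -0.09, -0.009], [-0.004, 0.056, -0.998]]
force: [1.1, 2.0, -0.0]
opening: 0.157
```

```bash
python3 - <<'E'
from h import *
v=np.load("q2.npy");go(np.array([.4577,-.0485,.069])+.305*np.array([np.sin(v[2]),-np.cos(v[2]),0]),90+np.degrees(v[2]))
E
```

```text
t 62.5 yaw -0.3 dx -18.84 dy 0.03 dz 0.09 grasp [ 0.4474 -0.1646  0.0691] tilt [ 0.056 -0.009] F [ 1.1  2.  -0. ] open 0.157
```

Smooth: 2 N along the rail, no side drift.

jog_arm(
  increments=[-0.6,0,0,0,-1,0,0,0,-1.3,0,0,0,-1.3,0,0,0,-1.3,0,0,0,-1.3,0,0,0,-1.3,0,0,0,-1.3,0,0,0,-1.3,0,0,0,-1.3,0,0,0,-1.3,0,0,0,-1.3,0,0,0,-1,0,0,0,-0.7,0,0,0,-0.5,0,0,0],
)

```text
t: 63.95
ee_pos: [0.4278, -0.3465, 0.1301]
tool_rot: [[0.092, 0.994, 0.057], [0.996, -0.091, -0.008], [-0.003, 0.058, -0.998]]
force: [3.6, 0.7, -2.2]
opening: 0.151
```

```bash
python3 - <<'E'
from h import *
v=np.load("q2.npy");go(np.array([.4577,-.0485,.069])+.305*np.array([np.sin(v[2]),-np.cos(v[2]),0]),90+np.degrees(v[2]))
E
```

```text
t 64.0 yaw -0.3 dx -0.53 dy 0.08 dz 0.02 grasp [ 0.4313 -0.347   0.0692] tilt [ 0.057 -0.008] F [ 3.6  0.7 -2.2] open 0.151
```

jog_arm(
  increments=[-0.4,0,0,0,-0.4,0,0,0,-0.3,0,0,0],
)

```text
t: 64.25
ee_pos: [0.4272, -0.3516, 0.1299]
tool_rot: [[0.095, 0.994, 0.057], [0.995, -0.095, 0.004], [0.01, 0.057, -0.998]]
force: [7.6, 10.4, 3.6]
opening: 0.156
```

```bash
python3 - <<'E'
from h import *
v=np.load("q2.npy");go(np.array([.4577,-.0485,.069])+.305*np.array([np.sin(v[2]),-np.cos(v[2]),0]),90+np.degrees(v[2]))
E
```

```text
t 64.2 yaw -0.5 dx -0.10 dy 0.10 dz 0.01 grasp [ 0.4307 -0.3513  0.069 ] tilt [0.057 0.004] F [ 7.6 10.4  3.6] open 0.156
```

Carriage home at its stop (304 mm, 10 N). Release, go back to the gate.

jog_arm(
  increments=[0,0,0,0,0,0,0,0,0,0,0,0,0,0,0,0],
  gripper=-0.4,
)

```text
t: 64.65
ee_pos: [0.4257, -0.3509, 0.1302]
tool_rot: [[0.092, 0.994, 0.054], [0.996, -0.093, 0.005], [0.01, 0.054, -0.999]]
force: [0.2, 0.1, -0.2]
opening: 0.479
```

jog_arm(
  increments=[0,0,-2,0,0,0,-4,0,0,0,-4,0,0,0,-4,0,0,0,-4,0,0,0,-4,0,0,0,0,0,0,0,0,8.5,0,0,0,8.5,0,0,0,8.5,0,0,0,8.5,0,0,0,8.5,0,0,0,8.5,0,0,0,8.5,0,0,0,8.5,0,0,0,8.5,0,0,0,8.5,0,0,0,4.5,0,0,0,0],
)

```text
t: 66.55
ee_pos: [0.4054, -0.3527, 0.3494]
tool_rot: [[0.993, -0.112, 0.038], [-0.113, -0.994, 0.008], [0.037, -0.012, -0.999]]
force: [-0.4, -0.6, 0.0]
opening: 0.695
```

```bash
python3 - <<'E'
from h import *
v=np.load("q2.npy");go((.5583,-.2700,.23),np.degrees(v[2]))
E
```

```text
t 66.5 yaw -1.6 dx 14.07 dy -9.41 dz 6.48 grasp [ 0.4077 -0.3522  0.2885] tilt [0.038 0.008] F [-0.4 -0.6  0. ] open 0.695
```

jog_arm(
  increments=[0,-3,0,-1.6,1,-3,0,0,2,-3,0,0,3,0,0.5,0,3,0,0.5,0,3,0,0.5,0,1.5,0,0.5,0,0,0,0,0,0,0,0,0],
)

```text
t: 67.45
ee_pos: [0.5493, -0.2701, 0.3289]
tool_rot: [[0.997, -0.066, 0.029], [-0.066, -0.998, 0.01], [0.029, -0.012, -1.0]]
force: [0.1, -0.5, -0.0]
opening: 0.7
```

```bash
python3 - <<'E'
from h import *
v=np.load("q2.npy");go((.5583,-.2700,.20),np.degrees(v[2]))
E
```

```text
t 67.5 yaw 1.1 dx 0.53 dy 0.07 dz 6.81 grasp [ 0.5511 -0.2695  0.2679] tilt [0.029 0.01 ] F [ 0.1 -0.5 -0. ] open 0.7
```

jog_arm(
  increments=[0.4,0.1,2,1.1,0,0,2.5,0,0,0,2,0,0,0,0,0,0,0,0,0],
)

```text
t: 67.95
ee_pos: [0.5493, -0.2719, 0.2646]
tool_rot: [[0.996, -0.087, 0.028], [-0.087, -0.996, 0.009], [0.027, -0.011, -1.0]]
force: [0.0, 0.1, 0.4]
opening: 0.703
```

```bash
python3 - <<'E'
from h import *
v=np.load("q2.npy");go((.5583,-.2700,.173),np.degrees(v[2]))
E
```

```text
t 68.0 yaw -0.1 dx 0.64 dy -0.16 dz 3.08 grasp [ 0.551  -0.2713  0.2036] tilt [0.028 0.009] F [0.  0.1 0.4] open 0.703
```

jog_arm(
  increments=[0.6,-0.2,1.5,0,0,0,1.3,0,0,0,0,0,0,0,0,0],
)

```text
t: 68.35
ee_pos: [0.5569, -0.271, 0.2375]
tool_rot: [[0.996, -0.087, 0.031], [-0.087, -0.996, 0.006], [0.03, -0.009, -0.999]]
force: [0.6, -0.0, -0.5]
opening: 0.698
```

jog_arm(
  increments=[0,0,0,0,0,0,0,0,0,0,0,0,0,0,0,0,0,0,0,0,0,0,0,0,0,0,0,0],
  gripper=1,
)

```text
t: 69.05
ee_pos: [0.5561, -0.271, 0.2381]
tool_rot: [[0.996, -0.086, 0.029], [-0.086, -0.996, 0.006], [0.028, -0.008, -1.0]]
force: [0.3, -0.2, -1.6]
opening: 0.386
```

jog_arm(
  increments=[-0.03,0,0.9,0,-0.03,0,0.9,0,-0.03,0,0.9,0,-0.03,0,0.9,0,-0.03,0,0.9,0,0,0,0.5,0,0,0,0.3,0,0,0,0.3,0],
)

```text
t: 69.85
ee_pos: [0.5562, -0.2712, 0.1854]
tool_rot: [[0.996, -0.085, 0.03], [-0.085, -0.996, 0.003], [0.03, -0.006, -1.0]]
force: [-10.2, 5.4, 32.1]
opening: 0.389
```

jog_arm(
  increments=[0,0,0.3,0,0,0,0.3,0],
)

```text
t: 70.05
ee_pos: [0.5561, -0.2711, 0.1854]
tool_rot: [[0.996, -0.085, 0.031], [-0.085, -0.996, 0.002], [0.031, -0.005, -1.0]]
force: [-8.4, 3.8, 29.4]
opening: 0.386
```

Gate down at its stop. Release and return to the knob.

jog_arm(
  increments=[0,0,0,0,0,0,0,0,0,0,0,0,0,0,0,0],
  gripper=-0.4,
)

```text
t: 70.45
ee_pos: [0.557, -0.2712, 0.1852]
tool_rot: [[0.996, -0.085, 0.034], [-0.085, -0.996, 0.002], [0.034, -0.005, -0.999]]
force: [0.8, 0.3, 0.2]
opening: 0.686
```

jog_arm(
  increments=[0,0,-2,0,0,0,-4,0,0,0,-4,0,0,0,-4,0,0,0,-4,0,0,0,0,0,0,0,0,-8,0,0,0,-7.5,-1,3.5,0,0,-1,3.5,0,0,-1,3.5,0,0,0,0,0,0,0,0,0,0],
)

```text
t: 71.75
ee_pos: [0.5416, -0.3819, 0.3568]
tool_rot: [[0.98, 0.197, 0.023], [0.197, -0.98, 0.013], [0.025, -0.008, -1.0]]
force: [-0.1, 0.3, -1.1]
opening: 0.702
```

```bash
python3 - <<'E'
from h import *
go((.532,-.384,.252),10.5)
E
```

```text
t 71.8 yaw 0.9 dx -1.24 dy 0.12 dz 4.35 grasp [ 0.5429 -0.3811  0.2958] tilt [0.023 0.013] F [-0.1  0.3 -1.1] open 0.702
```

jog_arm(
  increments=[-1.2,0.1,1.5,0.9,0,0,1.5,0,0,0,0.8,0,0,0,0,0,0,0,0,0],
)

```text
t: 72.25
ee_pos: [0.531, -0.3803, 0.3144]
tool_rot: [[0.983, 0.184, 0.02], [0.184, -0.983, 0.018], [0.023, -0.014, -1.0]]
force: [0.7, -0.3, 0.9]
opening: 0.698
```

```bash
python3 - <<'E'
from h import *
go((.532,-.384,.252),10.5)
E
```

```text
t 72.2 yaw 0.1 dx -0.11 dy 0.47 dz 0.14 grasp [ 0.5322 -0.3792  0.2535] tilt [0.02  0.018] F [ 0.7 -0.3  0.9] open 0.698
```

jog_arm(
  increments=[-0.1,0.5,0.1,0,0,0,0,0,0,0,0,0],
)

```text
t: 72.55
ee_pos: [0.532, -0.3855, 0.315]
tool_rot: [[0.982, 0.185, 0.022], [0.185, -0.983, 0.016], [0.025, -0.011, -1.0]]
force: [0.0, -0.4, 0.4]
opening: 0.701
```

jog_arm(
  increments=[0,0,0,0,0,0,0,0,0,0,0,0,0,0,0,0,0,0,0,0,0,0,0,0,0,0,0,0,0,0,0,0,0,0,0,0,0,0,0,0],
  gripper=1,
)

```text
t: 73.55
ee_pos: [0.528, -0.3868, 0.3158]
tool_rot: [[0.983, 0.184, 0.014], [0.184, -0.983, 0.014], [0.016, -0.011, -1.0]]
force: [-0.6, -0.6, 1.1]
opening: 0.157
```

jog_arm(
  increments=[0,0,0,-6,0,0,0,-6,0,0,0,-6,0,0,0,-6,0,0,0,-6,0,0,0,-6,0,0,0,-6,0,0,0,-6,0,0,0,-6,0,0,0,-6,0,0,0,-6,0,0,0,-6,0,0,0,-4,0,0,0,0],
)

```text
t: 74.95
ee_pos: [0.5315, -0.3833, 0.3159]
tool_rot: [[0.001, 1.0, 0.017], [1.0, -0.001, 0.017], [0.017, 0.017, -1.0]]
force: [-1.4, -0.8, 1.4]
opening: 0.164
```

```bash
python3 - <<'E'
from h import *
print(state()["torque"].round(2));go((.532,-.384,.252),85)
E
```

```text
[-0.17  0.5  -0.85]
t 75.0 yaw 4.9 dx -0.19 dy -0.05 dz 0.29 grasp [ 0.5326 -0.3822  0.2549] tilt [0.017 0.017] F [-1.4 -0.8  1.4] open 0.164
```

jog_arm(
  increments=[0,0,0,0,0,0,0,0,0,0,0,0,0,0,0,0,0,0,0,0,0,0,-2,0,0,0,-4,0,0,0,-3,0,4,0,0,0,4,0,0,0,4,0,0,0,4,0,0,0,4,0,0,0,4,0,0,0,4,0,0,0,0,0,0,0,0,0,0,0],
  gripper=-1,
)

```text
t: 76.65
ee_pos: [0.5328, -0.0959, 0.4148]
tool_rot: [[0.009, 1.0, 0.023], [1.0, -0.009, 0.018], [0.018, 0.023, -1.0]]
force: [-0.4, -0.3, -0.2]
opening: 1.002
```

```bash
python3 - <<'E'
from h import *
T=avg("top",4);S=avg("scene",3)
a=np.clip(T["avg"],0,255).astype(np.uint8);b=np.clip(S["avg"],0,255).astype(np.uint8)
cv2.imwrite("pics/d13.png",np.hstack([cv2.resize(a[140:240,300:400],(400,400),interpolation=cv2.INTER_CUBIC),cv2.resize(b[110:230,290:410],(400,400),interpolation=cv2.INTER_CUBIC)]))
E
```

```text
(no output)
```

View pics/d13.png

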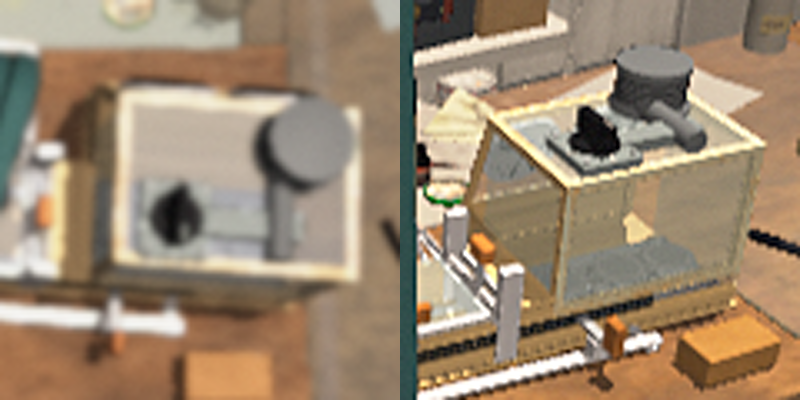

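Knob is off (bar along x), the gate is down, and the tray with the tins is seen through the box front at (620,265). The handle is at its right end (615,335), the cork is unmoved, and the gripper touches nothing.

```bash
python3 -c "
from station import *
print(hand_in(),state()['t'])"
```

```text
the job is handed in; nothing more can be done
the job is handed in; nothing more can be done
```

I passed all three white tins through the lock into the dust box in the required order and handed the job in at about 77 s. `hand_in` gives no verdict, so I can't confirm it passed.

**Travel readings**

| Step | Reading |
|---|---|
| Top door open | about 124 mm by camera |
| Top door shut | 130 mm travel, to its stop |
| Extraction on | about 75° of turn; picture showed the bar across the box |
| Gate up | 52 mm, to its stop |
| Carriage home | about 304 mm, to its stop |
| Gate down | 52.7 mm, to its stop |
| Extraction off | turned back to its stop |

**Last pictures:** the knob is off, the gate is down and the carriage handle is at its right end. The cork block is where it was and the arm is clear. The tins show only faintly through the clear wall, so I couldn't measure that they lie flat there; they did lie flat on the tray before the door was shut. I did not re-measure the ink bottle, the paint tube or the shut door at the end.

**Checks that disagreed or failed:**
- **Tin positions:** the tins sat about 5 mm to the right of where I aimed, still inside the rim.
- **Knob height:** my first camera estimate was too low. The fingers closed at a 71 mm opening, probably on the plate under the knob, so I went up 12 mm and gripped again.
- **Filter height:** one filter point in the box fit was 3 px off.
- **Gripper tilt:** it drifted up to 5° during the run, and I allowed for it in the moves.

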